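# Load specimen carriers into the microscope's gravity chute

### The job

Load both specimen carriers from the white stand, one after the other, into the sloping metal chute that feeds the microscope stage: feed each in through the chute's upper mouth, raised pod uppermost in the open slot, and press it past the sprung ball catch until it slides down by itself. At the end both must lie in the chute one behind the other, the first down against the stop; leave the jar, the computer mouse and the white box where they are.

Things in the scene. Friction and masses are not known exactly. Their poses are not given: they have to be found in the camera images.
- carrier_a_mid (a point): specimen carrier, 50 g: loose grey plastic plate 72 x 30 x 8 mm, a black pill-shaped pod (14 wide, 26 long, 9 high mm) lengthwise on one face, 28 to 54 mm from the nose. Starts upright in a stand slot, nose down, and may lean a little. Point: centre of the plate. Axes: z along its length (nose 36 mm along -z, tail 36 mm along +z), y across the 30 mm width, x out of the face with the pod.
- carrier_b_mid (a point): second carrier, identical; same point and axes. One of the two faces away from the robot at the start, the other towards it; which one stands on which side changes.
- stand: fixed white block 60 x 190 x 39 mm high with two slots 45 mm either side of its centre along y, each 32 x 10 mm and 24 mm deep (slot floor 15 mm above the table). About 48 mm of each carrier shows above it. Origin at the centre of its underside, z up, y along the row of slots.
- bed: fixed aluminium channel of the chute, 62 degrees below level, inside 165 mm long, 32.6 mm wide, 10.6 mm high under two 4 mm thick lips that leave a 20.6 mm slot between them for the pod. Walls and floor 6 mm thick. Origin: on the channel floor, mid-width, in the plane of the open upper mouth, 186 mm above the table; x points downhill along the channel, y across, z out of the floor.
- bed_stop (a point): centre of the fixed stop's face at the channel's lower end, on the floor, 165 mm downhill of the mouth. Two carriers fill 144 of the 165 mm. The mouth is square-cut with no lead-in and nothing stands uphill of it.
- bed_catch (a point): lowest point of a 12 mm steel ball on a spring, held by a 14 mm long bridge over the channel, top 49 mm over the floor; 8 mm inside the mouth, 15 mm over the floor. The pod (top 17 mm over the floor) must lift it: about 4 to 10 N along the channel. The carrier sticks there if let go; pushed on until its nose is 62 mm in (tail 10 mm proud) it is past and slides down by itself.
- jar: loose glass jar, 52 mm diameter, 75 mm high, origin at the centre of its underside; leave alone
- mouse: loose black computer mouse 100 x 58 x 30 mm, origin at the centre of its underside; leave alone
- slide_box: loose white box 90 x 130 x 45 mm, origin at the centre of its underside; leave alone
Mind the look-alikes: they are no part of the job. What is shaped like the part that bears carrier_a_mid but blue or purple is not meant. Leave any blue look-alike of the part that bears carrier_b_mid alone.

How it is judged:
By the outcome, as a careful person would: the job done as asked, in the order asked, and still so for the second after the job is handed in, with the robot touching nothing.
It also fails if it takes over 72 s, if anything falls off the work surface, if the arm or the gripper's body presses on something with over 40 N, if the wrist force passes 120 N, or if a joint passes its speed limit or range.

### The arm

A 6-joint arm with a two-finger parallel gripper is mounted at the origin on the work surface. World frame = base frame: x ahead of the robot, y to its left, z up, the work surface at z = 0. Lengths are in m, angles in rad, forces in N, time in s.
With the tool pointing down it reaches from about 0.35 to 0.775 m from the base axis. Payload 7.3 kg.
Tool frame: the origin (TCP) lies on the centre line of the jaws, within the pads' length; the fingertips stand 14 mm ahead of it and the grasp point (between the pads) lies 5 mm behind it; z points along the fingers, y is the direction in which the jaws open and shut (so a half turn about z gives the same grasp; the last joint's range is limited). The gripper opens to 92 mm and grips with 3 to 60 N. Pads are 19 mm wide; open, the fingers measure 130 mm over their backs; the gripper's body (75 mm by 190 mm) begins 47 mm behind the grasp point.
Start: joints at [-1.467, 0.342, 1.524, -0, 1.275, -0.146], TCP at [0.13, -0.509, 0.219] pointing down, gripper open.
Joint ranges: [-2.53, 2.53], [-0.77, 2.02], [0.04, 2.7], [-1, 4.14], [0.28, 2.66], [-3.11, 3.11]. Speed limits (rad/s): [2.57, 2.57, 3.14, 3.14, 3.14, 3.14].

### API

Orientations are given as [roll, pitch, yaw] about the fixed x, y, z axes, in that order (R = Rz(yaw) Ry(pitch) Rx(roll)).
In Python, from cell import telemetry, cams, robot gives the robot as it stands.
- The arm moves only by the tool servo_tool, never from a script. Its argument "targets" is text: rows parted by semicolons, each of 4 numbers parted by spaces: the shift along the tool's x, y, z in mm, then the turn about the tool's z in rad. In form: x y z yaw; .... A call has 1 to 20 rows; each row shifts and turns the pose as measured when the row begins, along the tool's axes as they then stand; what a row does not reach is not made up. A row lasts 1/8 s, in which the tool goes at most 62.5 mm and 10.7 degrees, less where a joint would pass 70% of its speed; a pose out of reach is approached as far as the arm can. A call with a gripper value outside its range is refused whole. "hand" is the opening, from 0 (shut) to 1 (fully open), set as the call begins (left out, the last holds). The fingers move at their own pace and stop on an object; "squeeze" is the grip in N (left out, the last holds). Time passes only in rows, so rows that do not move let the fingers close. It gives the time, the measured TCP pose, the force and the opening at its end, in the units of the state.
- telemetry.observe(): the state, without advancing time (a new reading comes with each control period).
- cams.read_camera(name): name is "side" or "top" or "wrist"; returns a dict with "color" (400x640x3 uint8, red, green, blue), "K" (3x3 intrinsics, pixels), "R" (3x3) and "t" (3): a world point X has camera coordinates R X + t. Camera axes: x right, y down, z forward; pixel columns grow to the right and rows downward; lengths in m; the calibration is good to about 2 mm. A picture is of the moment at which its call begins. There is no depth.
- robot.hand_in(): hands the job in, once; it reports no verdict.
Trained networks look in a picture, given as the dict that the camera call returned (one of the last four; its "shot" number tells which), for a name from the list of things; names that differ only in an ending like _2 or _b are one class to them, and where a whole thing is asked for, a point or a joint stands for the part that bears it (a point fixed in the world has none). Each returns a list of dicts, best first, with "score" (0 to 1); they miss things now and then, are a little off and sometimes report something else, mostly with a low value. They report only what shows in the picture. A call takes as long as a camera call. They do not tell look-alikes from the thing itself.
- cams.cut_out(picture, query): "region" (400x640 bool, what is visible of it) and "extent" ([centre column, centre row, width, height] in pixels, round what is visible of it).
The state is a dict: "time": time; "qpos": joint angles; "qvel": joint speeds; "joint_efforts": joint torques, N m; "tool_pos": TCP position; "tool_rot": TCP orientation; "contact_force": force on the tool from outside, world axes, zero at the start; "torque": the same for the moment, N m; "opening": finger opening in m.
Only numpy, scipy, OpenCV 4.12 (cv2) and the standard library are available. Lean on these libraries where they do the work, as an engineer would, in place of code of your own. Each camera call takes 0.05 s, during which the arm holds its last target.

## Working session

There is one attempt and no reset: what is moved stays moved. The work goes in short steps, Python scripts to look and compute and a tool call to move; the robot and the scene stay as the last step left them, time stands still between calls to the robot, and variables do not carry over. Pictures are saved under pics/ and viewed, and the job is handed in when it is done.

Besides the shell and the picture viewer there is one more tool, called after "Call:" by a JSON object that holds its "name" and its "arguments", one argument or row to a line. servo_tool: Moves the arm, as the interface text tells. Its arguments: {"type":"object","properties":{"targets":{"type":"string"},"hand":{"type":"number"},"squeeze":{"type":"number"}},"required":["targets"]}

```bash
ls; mkdir -p pics; python3 - <<'E'
from cell import telemetry,cams,robot
import cv2,numpy as np
s=telemetry.observe()
for k,v in s.items(): print(k,v)
for n in ["side","top","wrist"]:
    p=cams.read_camera(n); cv2.imwrite(f"pics/{n}0.png",p["color"][:,:,::-1]); print(n,p["K"].tolist(),p["R"].round(4).tolist(),p["t"].round(4).tolist(),p["shot"])
E
```

```text
pics
time 0.0
qpos [-1.46698868e+00  3.42712152e-01  1.52502456e+00  8.70508998e-06
  1.27536615e+00 -1.45988686e-01]
qvel [-0.00093865  0.00092581  0.00064521 -0.00090795 -0.00022007 -0.00170439]
joint_efforts [ 9.57908669e-04 -4.31235945e+01 -2.44217777e+01  7.19769322e-02
  5.58606035e-02 -1.18721473e-04]
tool_pos [ 0.12977029 -0.50828346  0.21824781]
tool_rot [-3.14009972e+00 -2.27927080e-04  2.49793624e-01]
contact_force [-0.10925108 -0.51201935  0.48642665]
torque [-0.06436513 -0.0228767  -0.03100936]
opening 0.09174407950372729
side [[434.850937627457, 0.0, 321.9024717827204], [0.0, 434.850937627457, 198.57686129387528], [0.0, 0.0, 1.0]] [[0.9204, -0.3909, 0.0076], [-0.1751, -0.4295, -0.8859], [0.3496, 0.8141, -0.4637]] [-0.5499, 0.2397, 1.1662] 1
top [[392.6389306204237, 0.0, 316.35950698761667], [0.0, 392.6389306204237, 200.2706585294572], [0.0, 0.0, 1.0]] [[-0.0057, -1.0, -0.0034], [-0.9807, 0.0063, -0.1953], [0.1953, 0.0022, -0.9807]] [0.0059, 0.6256, 1.0932] 2
wrist [[304.2792625983632, 0.0, 322.1909850871322], [0.0, 304.2792625983632, 200.23991467231036], [0.0, 0.0, 1.0]] [[0.247, -0.969, -0.0009], [-0.9252, -0.2361, 0.2971], [-0.2881, -0.0725, -0.9549]] [-0.5235, -0.0373, 0.3912] 3
```

View pics/side0.png

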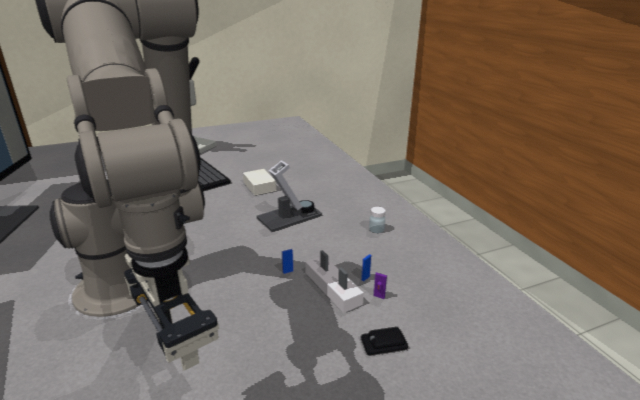

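View pics/top0.png

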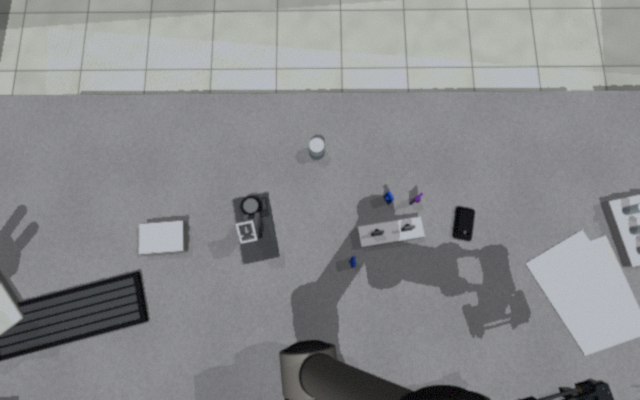

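View pics/wrist0.png

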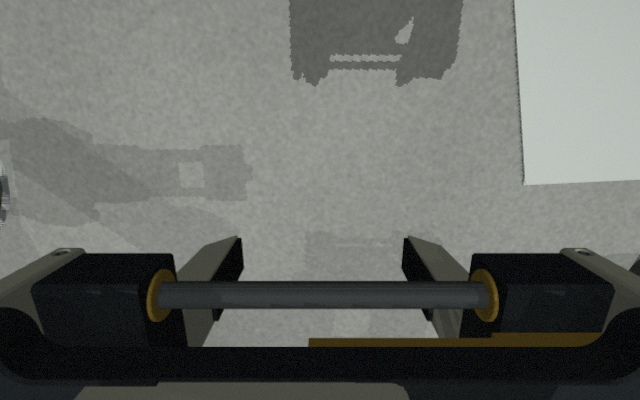

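The top view shows the stand at about (391,230) with two carriers in it, at (377,232) and (407,227). The look-alikes are blue at (389,197) and (353,262) and purple at (416,198), and all three stand on the table outside the stand. The chute's mouth is at (246,232) and it runs downhill to (251,205). The jar is at (317,147), the mouse at (464,223) and the box at (161,238).

```bash
cat > h.py <<'E'
from cell import telemetry,cams,robot
import cv2,numpy as np
from scipy.spatial.transform import Rotation as Ro
def ray(p,uv):
    d=p["R"].T@np.linalg.inv(p["K"])@np.array([uv[0],uv[1],1.]); c=-p["R"].T@p["t"]; return c,d
def onz(p,uv,z):
    c,d=ray(p,uv); return c+d*(z-c[2])/d[2]
def proj(p,X):
    X=np.atleast_2d(X); q=(p["R"]@X.T).T+p["t"]; q=(p["K"]@q.T).T; return q[:,:2]/q[:,2:]
def tri(obs):
    A=[];b=[]
    for p,uv in obs:
        c,d=ray(p,uv); d=d/np.linalg.norm(d); M=np.eye(3)-np.outer(d,d); A.append(M); b.append(M@c)
    A=np.vstack(A); b=np.hstack(b); x,*_=np.linalg.lstsq(A,b,rcond=None); return x, np.linalg.norm(A@x-b)
def save(p,n,box=None,s=1):
    im=p["color"][:,:,::-1]
    if box: im=im[box[1]:box[3],box[0]:box[2]]
    if s!=1: im=cv2.resize(im,None,fx=s,fy=s,interpolation=cv2.INTER_CUBIC)
    cv2.imwrite(f"pics/{n}.png",im)
E
python3 - <<'E'
from h import *
T=cams.read_camera("top");S=cams.read_camera("side")
for q in ["carrier_a_mid","stand","bed","jar","mouse","slide_box"]:
    for n,p in(("top",T),("side",S)):
        for r in cams.cut_out(p,q)[:5]:
            e=r["extent"]; print(q,n,round(r["score"],2),np.round(e,1), onz(p,e[:2],{"stand":.039,"bed":.1,"carrier_a_mid":.07}.get(q,.03)).round(3))
save(T,"top1",(220,170,440,280),3.6); save(S,"side1",(240,140,420,320),3.3)
E
```

```text
carrier_a_mid top 0.63 [389.4 197.3  10.6  12.5] [ 0.631 -0.211  0.07 ]
carrier_a_mid top 0.52 [408.2 229.8  16.2   5.8] [ 0.536 -0.261  0.07 ]
carrier_a_mid top 0.49 [418.5 199.8   5.4   5.1] [ 0.624 -0.296  0.07 ]
carrier_a_mid side 0.72 [366.1 268.2   8.1  24.1] [ 0.612 -0.259  0.07 ]
carrier_a_mid side 0.71 [380.9 282.1  10.4  22.1] [ 0.619 -0.324  0.07 ]
carrier_a_mid side 0.49 [342.3 280.    7.8  22.3] [ 0.534 -0.28   0.07 ]
stand top 0.83 [392.5 232.6  66.6  31. ] [ 0.532 -0.222  0.039]
stand side 0.62 [331.5 286.8  55.3  53.9] [ 0.514 -0.259  0.039]
bed top 0.67 [248.8 230.8  24.4  32.8] [0.532 0.192 0.1  ]
bed side 0.86 [287.6 186.1  29.1  52.9] [0.563 0.223 0.1  ]
jar top 0.84 [315.1 147.   13.1  22.4] [0.801 0.005 0.03 ]
jar side 0.92 [376.1 219.9  13.8  28.6] [0.795 0.008 0.03 ]
jar side 0.2 [285.9 184.3  29.5  49.5] [0.607 0.377 0.03 ]
mouse top 0.78 [463.9 223.7  18.7  36. ] [ 0.558 -0.438  0.03 ]
mouse side 0.75 [382.4 341.1  49.   25.7] [ 0.546 -0.464  0.03 ]
slide_box top 0.91 [162.6 237.9  47.9  36.5] [0.521 0.46  0.03 ]
slide_box side 0.91 [260.4 180.4  35.3  25.5] [0.526 0.447 0.03 ]
```

View pics/top1.png

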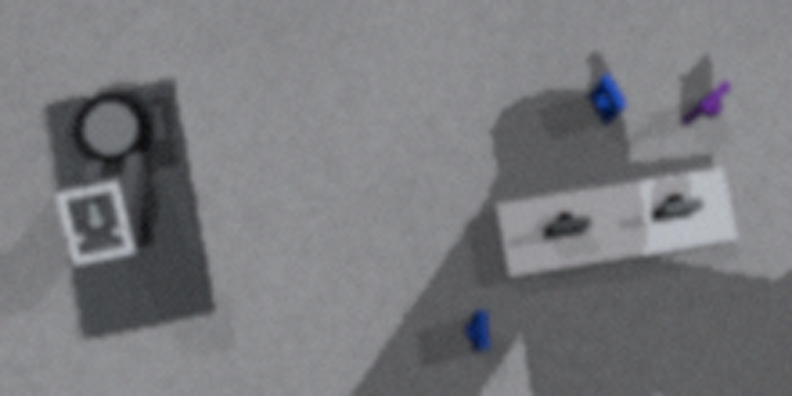

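View pics/side1.png

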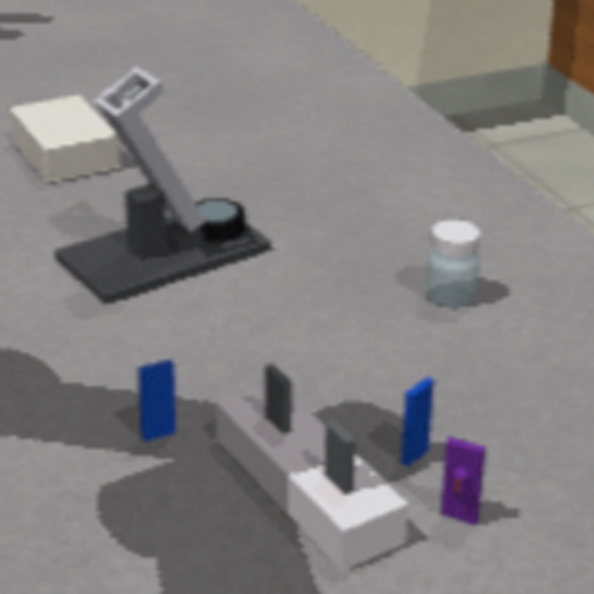

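```bash
python3 - <<'E'
from h import *
W=cams.read_camera("wrist"); s=telemetry.observe()
Rt=Ro.from_euler("xyz",s["tool_rot"]).as_matrix(); p=s["tool_pos"]
c=-W["R"].T@W["t"]; print("cam in tool",Rt.T@(c-p), "axes(tool) rows", (W["R"]@Rt).round(3).tolist())
# stand corners from top crop (crop px/3.6+offset)
T=cams.read_camera("top")
for u,v in [(500,205),(510,277),(725,168),(737,240)]:
    print(onz(T,(220+u/3.6,170+v/3.6),.039).round(4))
for u,v in [(60,192),(120,182),(134,250),(76,265)]:
    print("mouth",onz(T,(220+u/3.6,170+v/3.6),.2).round(4))
for u,v in [(45,103),(175,80),(213,312),(85,337)]:
    print("base",onz(T,(220+u/3.6,170+v/3.6),.01).round(4))
E
```

```text
cam in tool [ 0.0803648  -0.00096103 -0.1657824 ] axes(tool) rows [[-0.0, 1.0, -0.0], [-0.955, -0.0, -0.297], [-0.297, 0.0, 0.955]]
[ 0.5489 -0.1232  0.039 ]
[ 0.4899 -0.1298  0.039 ]
[ 0.5785 -0.3098  0.039 ]
[ 0.5189 -0.3161  0.039 ]
mouth [0.5394 0.2057 0.2   ]
mouth [0.5463 0.1633 0.2   ]
mouth [0.4979 0.1522 0.2   ]
mouth [0.4876 0.1927 0.2   ]
base [0.6428 0.2605 0.01  ]
base [0.6622 0.1496 0.01  ]
base [0.4647 0.1145 0.01  ]
base [0.4448 0.2202 0.01  ]
```

Call:
{"name": "servo_tool", "arguments": {
  "targets": "48 -21 -6 0;48 -21 -6 0;48 -21 -6 0;48 -21 -6 0;48 -21 -6 0;48 -21 -6 0;48 -21 -6 0;48 -21 -6 0;48 -21 -6 0;0 0 0 0.09;0 0 0 0",
  "hand": 1
}}

```text
time: 2.33
tool_pos: [0.514, -0.2103, 0.2746]
tool_rot: [3.139, -0.002, 0.156]
contact_force: [-0.5, 0.5, -0.0]
opening: 0.0918
```

```bash
python3 - <<'E'
from h import *
W=cams.read_camera("wrist"); save(W,"w1",None,1.25)
for r in cams.cut_out(W,"carrier_a_mid"): print(r["score"],r["extent"])
for r in cams.cut_out(W,"stand"): print(r["score"],r["extent"])
E
```

```text
0.96 [408.9, 85.5, 42.2, 17.9]
0.9 [342.4, 69.8, 17.0, 32.5]
0.86 [367.2, 156.2, 30.1, 24.5]
0.69 [330.4, 151.2, 148.5, 50.3]
```

View pics/w1.png

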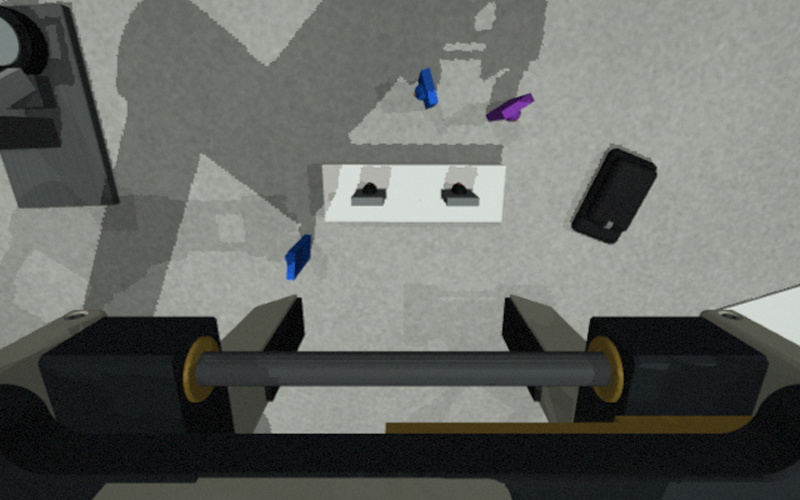

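```bash
python3 - <<'E'
from h import *
W=cams.read_camera("wrist"); save(W,"w2",(250,120,420,185),4.6)
S=cams.read_camera("side"); save(S,"s2",(290,235,390,320),7)
E
```

```text
(no output)
```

View pics/w2.png

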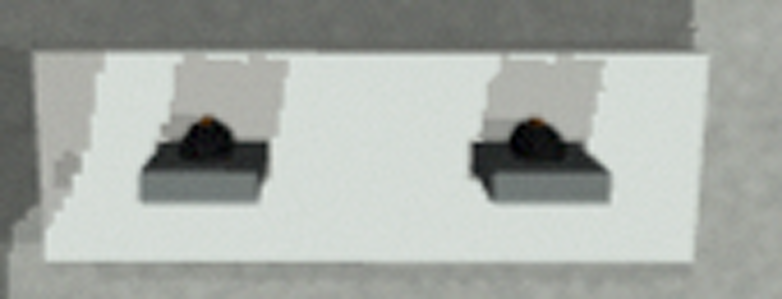

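View pics/s2.png

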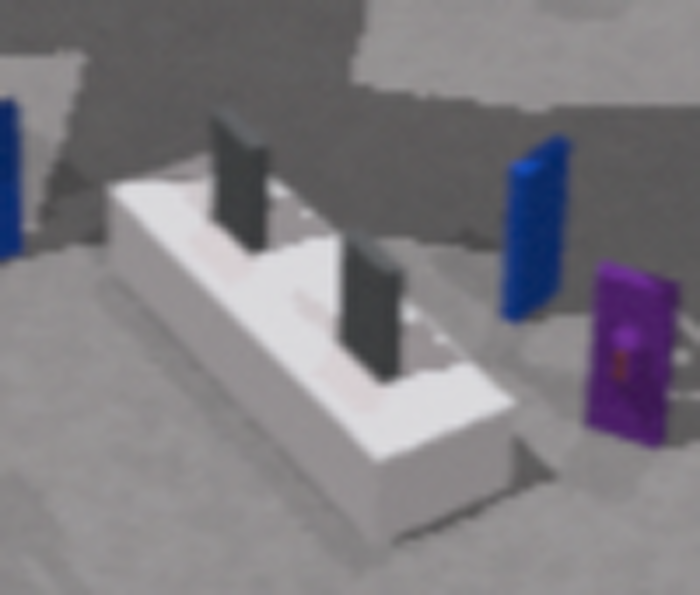

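```bash
python3 - <<'E'
from h import *
W=cams.read_camera("wrist"); s=telemetry.observe()
Rt=Ro.from_euler("xyz",s["tool_rot"]).as_matrix(); p=s["tool_pos"]
f=lambda u,v,z: onz(W,(250+u/4.6-.4,120+v/4.6-.4),z)
for n,l in dict(L=[(148,173),(268,172),(263,202),(140,202)],R=[(492,173),(602,173),(611,202),(496,202)]).items():
    P=np.array([f(u,v,.087) for u,v in l]); print(n,P.round(4).tolist(),P.mean(0).round(4), ((P.mean(0)-p)@Rt*1000).round(1))
P=np.array([f(u,v,.039) for u,v in [(33,51),(709,54),(694,262),(46,262)]]); print(P.round(4).tolist(),P.mean(0), np.arctan2(-(P[0]-P[1])[0],(P[0]-P[1])[1]),np.arctan2(-(P[3]-P[2])[0],(P[3]-P[2])[1]))
c=P.mean(0)
for sg in (1,-1): print(c+sg*.045*np.array([-np.sin(.157),np.cos(.157),0]))
print(s["tool_rot"],p)
E
```

```text
L [[0.5289, -0.161, 0.087], [0.5338, -0.191, 0.087], [0.526, -0.1908, 0.087], [0.5212, -0.1598, 0.087]] [ 0.5275 -0.1756  0.087 ] [ 19.1 -33.7 187.8]
R [[0.5423, -0.2471, 0.087], [0.5465, -0.2747, 0.087], [0.5396, -0.2785, 0.087], [0.5351, -0.2495, 0.087]] [ 0.5409 -0.2625  0.087 ] [ 19.   54.2 188. ]
[[0.5495, -0.1202, 0.039], [0.5778, -0.3079, 0.039], [0.5188, -0.3173, 0.039], [0.4898, -0.1294, 0.039]] [ 0.5339837  -0.21870451  0.039     ] 0.14942660771097974 0.15334280392374153
[ 0.52694768 -0.17425797  0.039     ]
[ 0.54101971 -0.26315104  0.039     ]
[ 3.13898145e+00 -2.49974500e-03  1.53986662e-01] [ 0.51327956 -0.21144815  0.27481957]
```

In the wrist crop, both upright grey carriers stand in the white stand at full-image pixels (294,161) and (370,161). The blue ones at (342,70) and (238,206) and the purple one at (409,86) are look-alikes on the table and get left alone. Both pods show on the far (+x) face, and the side view shows bare near faces, so I'll re-check which way each one faces when I'm close. I'll start with the left carrier.

Call:
{"name": "servo_tool", "arguments": {
  "targets": "10 -17 10 0;9 -17 40 0;0 0 40 0;0 0 40 0;0 0 30 0;0 0 0 0",
  "hand": 1
}}

```text
time: 3.38
tool_pos: [0.528, -0.169, 0.1083]
tool_rot: [3.141, -0.003, 0.154]
contact_force: [0.0, -0.3, 0.3]
opening: 0.0914
```

```bash
python3 - <<'E'
from h import *
W=cams.read_camera("wrist"); save(W,"w3",None,1.25);print(telemetry.observe()["tool_pos"])
S=cams.read_camera("side"); save(S,"s3",(250,200,400,320),5)
E
```

```text
[ 0.52897035 -0.16950588  0.10978782]
```

View pics/w3.png

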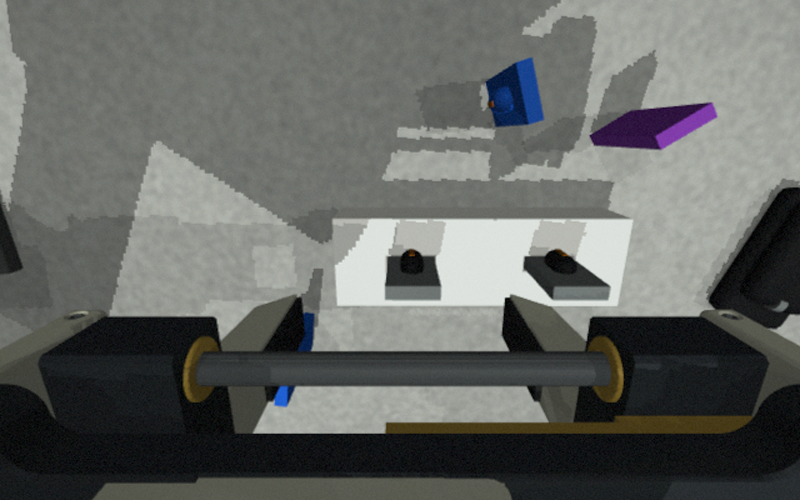

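View pics/s3.png

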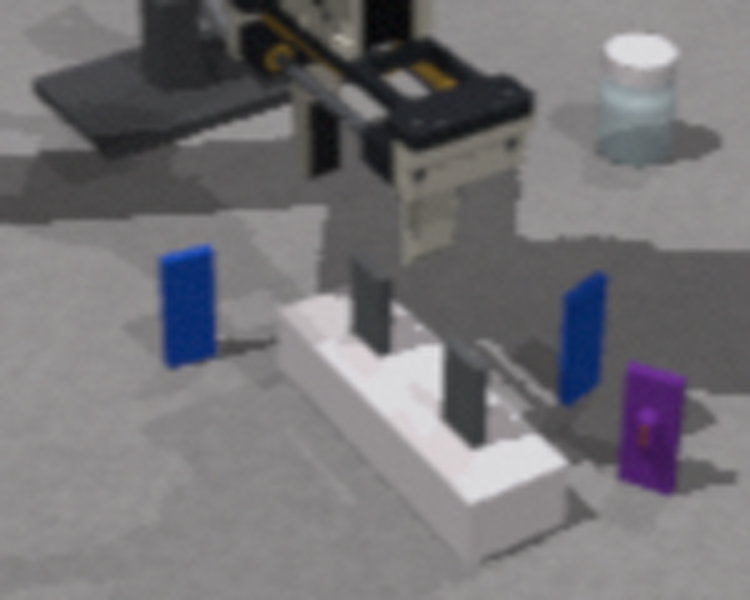

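```bash
python3 - <<'E'
from h import *
W=cams.read_camera("wrist"); s=telemetry.observe()
Rt=Ro.from_euler("xyz",s["tool_rot"]).as_matrix(); p=s["tool_pos"]
for l in [[(386,287),(441,287),(441,300),(386,300)],[(553,287),(609,287),(609,299),(553,299)]]:
    P=np.array([onz(W,(u/1.25-.2,v/1.25-.2),.087) for u,v in l]); print(P.round(4).tolist(),P.mean(0).round(4), ((P.mean(0)-p)@Rt*1000).round(1))
print(p,s["tool_rot"])
E
```

```text
[[0.5291, -0.1602, 0.087], [0.5336, -0.1895, 0.087], [0.5261, -0.1909, 0.087], [0.5215, -0.1613, 0.087]] [ 0.5276 -0.1755  0.087 ] [-3.7  4.3 24.9]
[[0.5427, -0.2494, 0.087], [0.5473, -0.2793, 0.087], [0.5405, -0.2815, 0.087], [0.5359, -0.2512, 0.087]] [ 0.5416 -0.2654  0.087 ] [-3.6 95.2 25.4]
[ 0.53031985 -0.17060418  0.11191293] [ 3.13651884 -0.00948528  0.15405386]
```

```bash
python3 - <<'E'
from h import *
for i in range(6):
    cams.read_camera("wrist"); s=telemetry.observe(); print(s["time"],s["tool_pos"].round(4),s["tool_rot"].round(4),s["qpos"].round(4),s["qvel"].round(3))
E
```

```text
3.575 [ 0.5305 -0.1709  0.1123] [ 3.136  -0.0102  0.1539] [-4.4980e-01  4.9880e-01  1.5930e+00  1.4000e-03  1.0382e+00  9.6640e-01] [-0.006 -0.006 -0.002 -0.003 -0.003 -0.004]
3.625 [ 0.5305 -0.171   0.1124] [ 3.1357 -0.0105  0.1538] [-4.500e-01  4.986e-01  1.593e+00  1.300e-03  1.038e+00  9.663e-01] [-0.007 -0.001  0.003  0.    -0.003 -0.001]
3.675 [ 0.5304 -0.1711  0.1123] [ 3.1359 -0.0103  0.1536] [-4.5020e-01  4.9870e-01  1.5933e+00  1.3000e-03  1.0379e+00  9.6630e-01] [-0.002  0.002  0.005  0.002 -0.002 -0.004]
3.725 [ 0.5302 -0.1711  0.1121] [ 3.1361 -0.01    0.1536] [-4.5030e-01  4.9890e-01  1.5936e+00  1.3000e-03  1.0378e+00  9.6630e-01] [-0.001  0.004  0.005 -0.    -0.001 -0.001]
3.775 [ 0.5301 -0.171   0.1118] [ 3.1363 -0.0096  0.1535] [-4.5030e-01  4.9910e-01  1.5939e+00  1.3000e-03  1.0377e+00  9.6630e-01] [-0.001  0.005  0.005  0.    -0.001 -0.001]
3.825 [ 0.5299 -0.171   0.1116] [ 3.1366 -0.0093  0.1536] [-4.5040e-01  4.9940e-01  1.5942e+00  1.3000e-03  1.0376e+00  9.6620e-01] [-0.     0.005  0.004  0.001  0.    -0.001]
```

Call:
{"name": "servo_tool", "arguments": {
  "targets": "-3 4 5 0;0 0 13 0;0 0 13 0;0 0 0 0;0 0 0 0",
  "hand": 0.55
}}

```text
time: 4.45
tool_pos: [0.5273, -0.1759, 0.0779]
tool_rot: [3.137, -0.008, 0.153]
contact_force: [0.5, -0.5, -0.4]
opening: 0.0513
```

Call:
{"name": "servo_tool", "arguments": {
  "targets": "0 0 0 0;0 0 0 0;0 0 0 0;0 0 0 0",
  "hand": 0,
  "squeeze": 8
}}

```text
time: 4.95
tool_pos: [0.5284, -0.1753, 0.08]
tool_rot: [3.137, -0.011, 0.153]
contact_force: [-2.1, 8.5, 10.9]
opening: 0.0156
```

```bash
python3 - <<'E'
from h import *
W=cams.read_camera("wrist"); save(W,"w4",None,1.25);s=telemetry.observe();print(s["tool_pos"],s["opening"],s["contact_force"])
S=cams.read_camera("side"); save(S,"s4",(250,200,400,320),5)
E
```

```text
[ 0.52839826 -0.17491752  0.08013366] 0.014328896873123475 [-1.25474577  6.00127784 10.61883974]
```

View pics/w4.png

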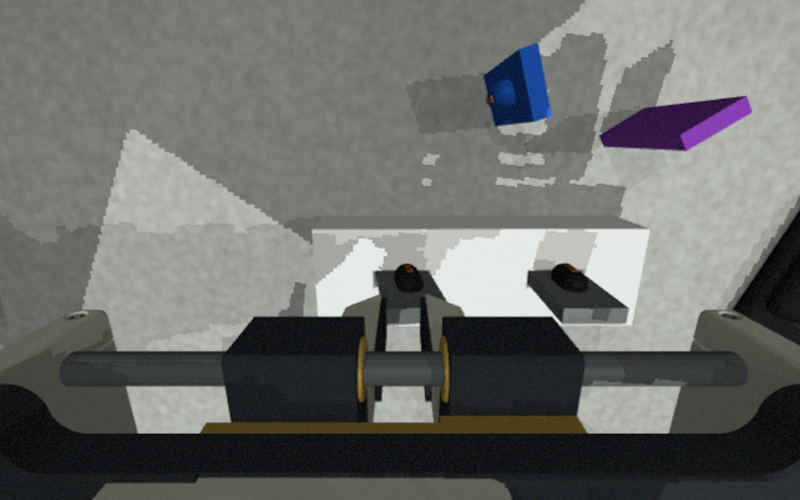

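View pics/s4.png

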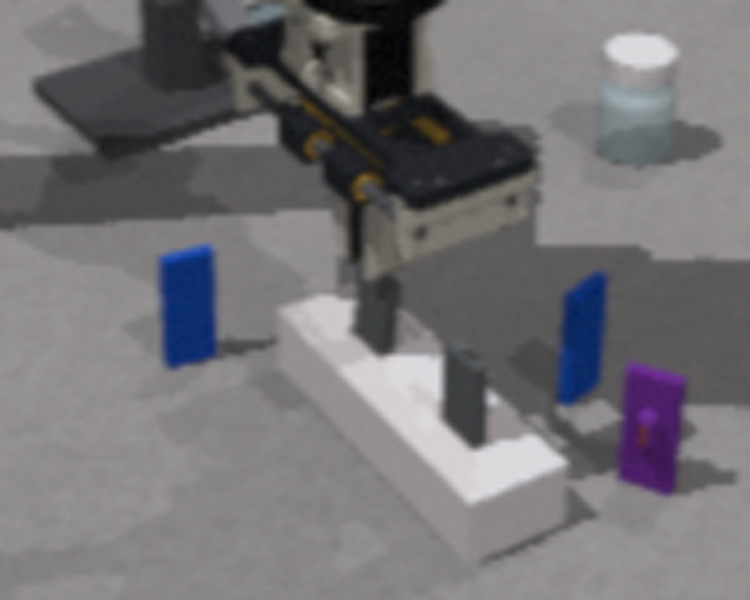

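Call:
{"name": "servo_tool", "arguments": {
  "targets": "0 0 -6 0;0 0 0 0;0 0 0 0",
  "hand": 0.55
}}

```text
time: 5.42
tool_pos: [0.5286, -0.175, 0.087]
tool_rot: [3.136, -0.012, 0.153]
contact_force: [0.4, 0.0, 0.8]
opening: 0.0398
```

```bash
python3 - <<'E'
from h import *
W=cams.read_camera("wrist"); save(W,"w5",(250,180,400,340),4);s=telemetry.observe();print(s["tool_pos"],s["tool_rot"],s["opening"],s["contact_force"])
S=cams.read_camera("side"); save(S,"s5",(290,210,370,290),7.5)
Rt=Ro.from_euler("xyz",s["tool_rot"]).as_matrix(); p=s["tool_pos"]; o=s["opening"]/2
for z in(-.03,-.007,.014):
  for y in (o,-o,o+.019):
    for x in (-.0095,.0095):
      X=p+Rt@[x,y,z]; print(z,y,x,"side",(proj(S,X)[0]-[290,210])*7.5,"wrist",(proj(W,X)[0]-[250,180])*4)
E
```

```text
[ 0.52867201 -0.17497851  0.08701754] [ 3.13648636 -0.01252833  0.15335945] 0.04359938389090507 [-0.77648479 -0.28913941  0.32917341]
-0.03 0.021799691945452535 -0.0095 side [265.1443914  287.34168767] wrist [465.76215576 433.6505875 ]
-0.03 0.021799691945452535 0.0095 side [311.05453565 270.91533062] wrist [472.35961838 300.34414607]
-0.03 -0.021799691945452535 -0.0095 side [200.17671731 228.8960281 ] wrist [126.31720888 433.77320667]
-0.03 -0.021799691945452535 0.0095 side [245.29063306 213.36740907] wrist [120.18954714 300.46469002]
-0.03 0.040799691945452535 -0.0095 side [294.64980547 313.8850942 ] wrist [613.67725734 433.59715548]
-0.03 0.040799691945452535 0.0095 side [340.91211923 297.04276239] wrist [625.81936813 300.29161848]
-0.007 0.021799691945452535 -0.0095 side [265.27924766 341.86729362] wrist [443.9212865  343.53142865]
-0.007 0.021799691945452535 0.0095 side [310.7618031  325.17664299] wrist [448.96496088 224.23261487]
-0.007 -0.021799691945452535 -0.0095 side [200.89910436 282.4315196 ] wrist [146.28574921 343.63513245]
-0.007 -0.021799691945452535 0.0095 side [245.
[... 172 characters left out ...]
799691945452535 0.0095 side [340.33480636 351.74057757] wrist [582.90585576 224.18821736]
0.014 0.021799691945452535 -0.0095 side [265.40019057 390.7673995 ] wrist [428.20337913 278.67665694]
0.014 0.021799691945452535 0.0095 side [310.49923628 373.84639387] wrist [432.26148621 169.88999265]
0.014 -0.021799691945452535 -0.0095 side [201.5472858  330.46769529] wrist [160.65607743 278.76741099]
0.014 -0.021799691945452535 0.0095 side [245.87782017 314.45630388] wrist [156.87104984 169.97914945]
0.014 0.040799691945452535 -0.0095 side [294.37823377 418.13291153] wrist [544.79037579 278.63710976]
0.014 0.040799691945452535 0.0095 side [339.8171007  400.79087623] wrist [552.2660323  169.85114155]
```

View pics/w5.png

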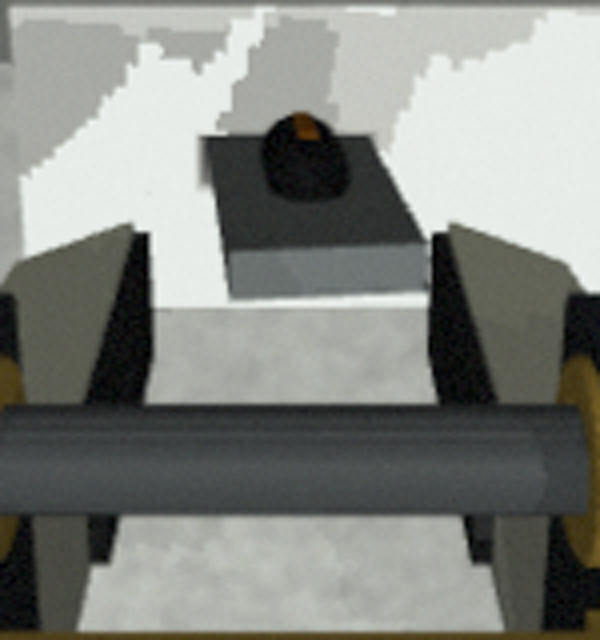

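View pics/s5.png

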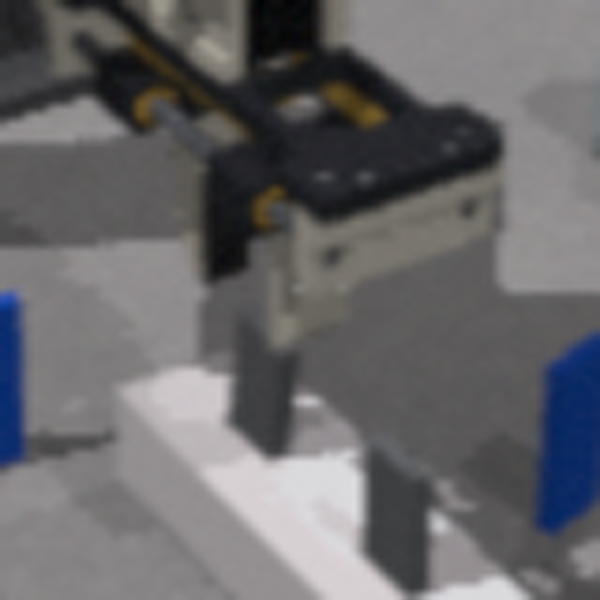

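The fingertip corner in the wrist crop, at (448,225), matches a tip about 7 mm behind the reported TCP, not 14 mm ahead. That means the jaws closed on top of the tail, which now leans a little sideways. I'll open, re-centre and go about 27 mm deeper.

Call:
{"name": "servo_tool", "arguments": {
  "targets": "-1 3 0 0;0 0 9 0;0 0 9 0;0 0 9 0;0 0 0 0;0 0 0 0",
  "hand": 0.65
}}

```text
time: 6.28
tool_pos: [0.5277, -0.1783, 0.0567]
tool_rot: [3.138, -0.01, 0.153]
contact_force: [-0.1, -0.2, 1.1]
opening: 0.06
```

Call:
{"name": "servo_tool", "arguments": {
  "targets": "0 0 0 0;0 0 0 0;0 0 0 0;0 0 0 0;0 0 0 0",
  "hand": 0,
  "squeeze": 10
}}

```text
time: 6.9
tool_pos: [0.528, -0.1782, 0.0574]
tool_rot: [3.138, -0.011, 0.153]
contact_force: [-0.1, 1.2, -0.5]
opening: 0.0313
```

```bash
python3 - <<'E'
from h import *
W=cams.read_camera("wrist"); save(W,"w6",(230,160,420,340),4);s=telemetry.observe();print(s["tool_pos"],s["tool_rot"],s["opening"],s["contact_force"])
S=cams.read_camera("side"); save(S,"s6",(290,210,370,290),7.5)
E
```

```text
[ 0.52797692 -0.17824658  0.05733527] [ 3.13750908 -0.01119885  0.15306438] 0.030778140844070694 [-0.21737474 -0.0065069  -0.77537802]
```

View pics/w6.png

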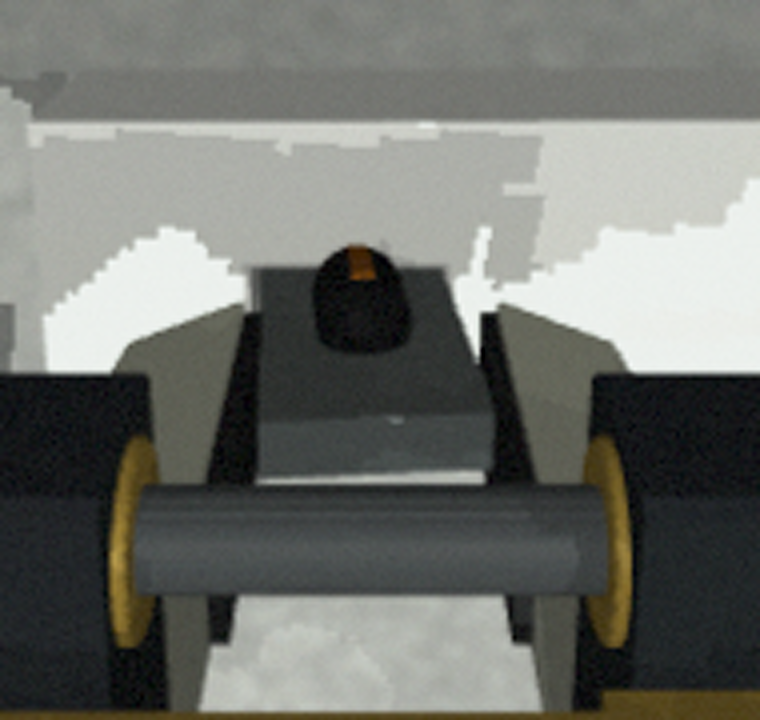

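View pics/s6.png

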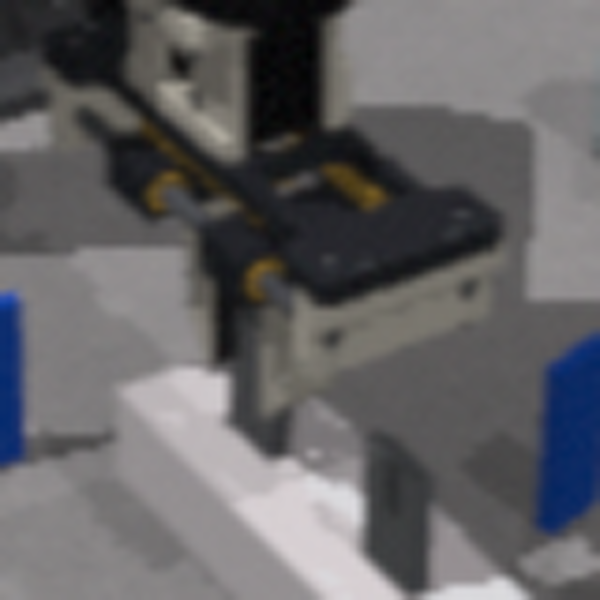

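Call:
{"name": "servo_tool", "arguments": {
  "targets": "0 0 0 0;0 0 0 0;0 0 -5 0;0 0 -5 0;0 0 -5 0;0 0 -4 0;0 0 0 0;0 0 0 0",
  "hand": 0,
  "squeeze": 25
}}

```text
time: 8.0
tool_pos: [0.5281, -0.1786, 0.0783]
tool_rot: [3.137, -0.012, 0.153]
contact_force: [-0.7, -0.0, -0.7]
opening: 0.0301
```

```bash
python3 - <<'E'
from h import *
W=cams.read_camera("wrist"); save(W,"w7",(230,160,420,340),4);s=telemetry.observe();print(s["tool_pos"],s["tool_rot"],s["opening"],s["contact_force"])
S=cams.read_camera("side"); save(S,"s7",(290,210,370,290),7.5)
E
```

```text
[ 0.52811084 -0.17858248  0.07824622] [ 3.13650652 -0.01223753  0.15302547] 0.03048395793795215 [-0.08115312  0.10896378 -0.4346553 ]
```

View pics/w7.png

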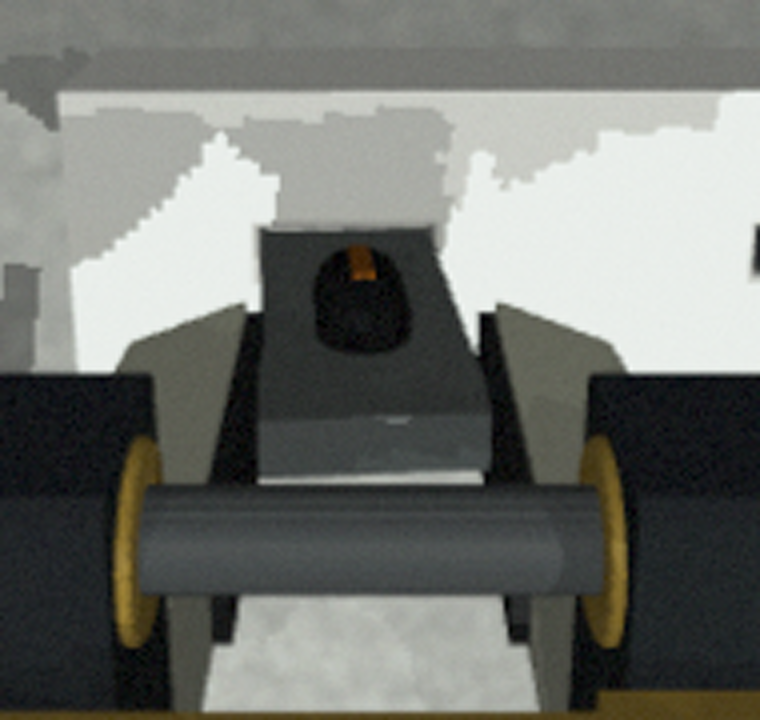

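View pics/s7.png

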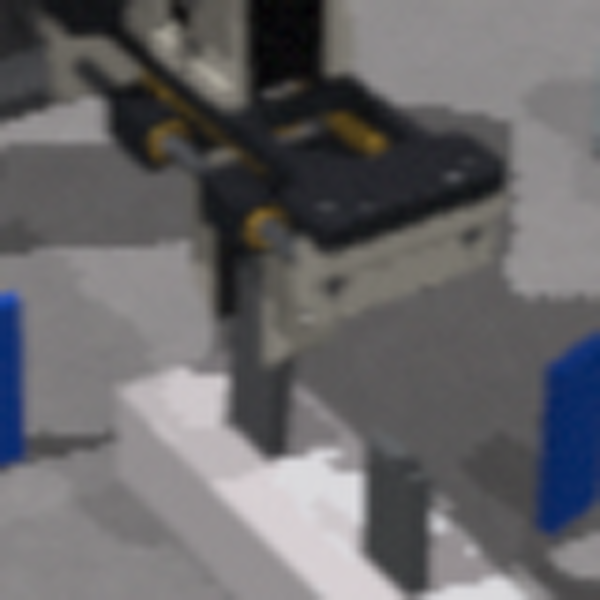

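The carrier leans about 4° sideways in the grip, because the jaws closed about 4 mm off the slot's centre. I'll lower it back to the slot floor, shift so it stands upright, and regrip.

Call:
{"name": "servo_tool", "arguments": {
  "targets": "0 0 6 0;0 0 6 0;0 0 5 0;0 0 2 0;0 0 0 0",
  "hand": 0,
  "squeeze": 6
}}

```text
time: 8.72
tool_pos: [0.5278, -0.1778, 0.0571]
tool_rot: [3.139, -0.011, 0.153]
contact_force: [0.0, 3.0, 2.4]
opening: 0.0308
```

Call:
{"name": "servo_tool", "arguments": {
  "targets": "0 0 0 0;0 -2 0 0;0 -2 0 0;0 0 0 0;0 0 0 0",
  "hand": 0.4
}}

```text
time: 9.35
tool_pos: [0.5276, -0.1742, 0.0575]
tool_rot: [3.137, -0.012, 0.153]
contact_force: [0.6, -0.6, -0.4]
opening: 0.0363
```

Call:
{"name": "servo_tool", "arguments": {
  "targets": "0 0 0 0;0 0 0 0;0 0 0 0",
  "hand": 0,
  "squeeze": 8
}}

```text
time: 9.72
tool_pos: [0.5276, -0.1743, 0.0575]
tool_rot: [3.137, -0.012, 0.153]
contact_force: [0.3, 0.9, 0.4]
opening: 0.0299
```

```bash
python3 - <<'E'
from h import *
W=cams.read_camera("wrist"); save(W,"w8",(230,160,420,340),4);s=telemetry.observe();print(s["tool_pos"],s["tool_rot"],s["opening"],s["contact_force"])
E
```

```text
[ 0.52758927 -0.17428172  0.05749433] [ 3.13691316 -0.01173849  0.15308351] 0.029675618432038565 [-0.01884255  0.92417879 -0.40894742]
```

View pics/w8.png

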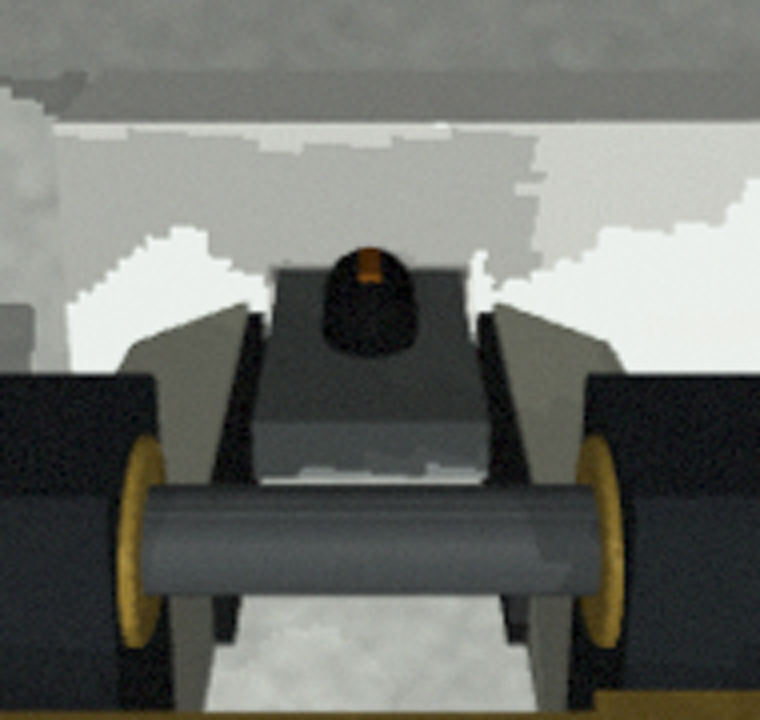

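The carrier is now symmetric and upright between the pads, centred at crop column 370. Next I lift it until about 5 mm stays in the slot, then pivot it against the slot edge.

Call:
{"name": "servo_tool", "arguments": {
  "targets": "0 0 0 0;0 0 -5 0;0 0 -5 0;0 0 -5 0;0 0 -3 0;0 0 0 0;0 0 0 0",
  "hand": 0,
  "squeeze": 15
}}

```text
time: 10.65
tool_pos: [0.5274, -0.1743, 0.0771]
tool_rot: [3.137, -0.012, 0.153]
contact_force: [-0.0, 0.3, -1.2]
opening: 0.0298
```

Call:
{"name": "servo_tool", "arguments": {
  "targets": "0 0 0 0;-7 0 1 0;-7 0 1 0;-6 0 2 0;-6 0 3 0;0 0 0 0;0 0 0 0",
  "hand": 0,
  "squeeze": 5
}}

```text
time: 11.52
tool_pos: [0.4998, -0.1787, 0.0692]
tool_rot: [3.137, -0.012, 0.153]
contact_force: [0.8, 0.3, 0.4]
opening: 0.0301
```

```bash
python3 - <<'E'
from h import *
W=cams.read_camera("wrist"); save(W,"w9",(230,160,420,340),4);s=telemetry.observe();print(s["tool_pos"],s["tool_rot"],s["opening"],s["contact_force"])
S=cams.read_camera("side"); save(S,"s9",(290,210,370,290),7.5)
E
```

```text
[ 0.49985134 -0.17868285  0.06917984] [ 3.13662702 -0.01230192  0.15264969] 0.029768212943569395 [-0.59417268  0.29827386  0.58707803]
```

View pics/w9.png

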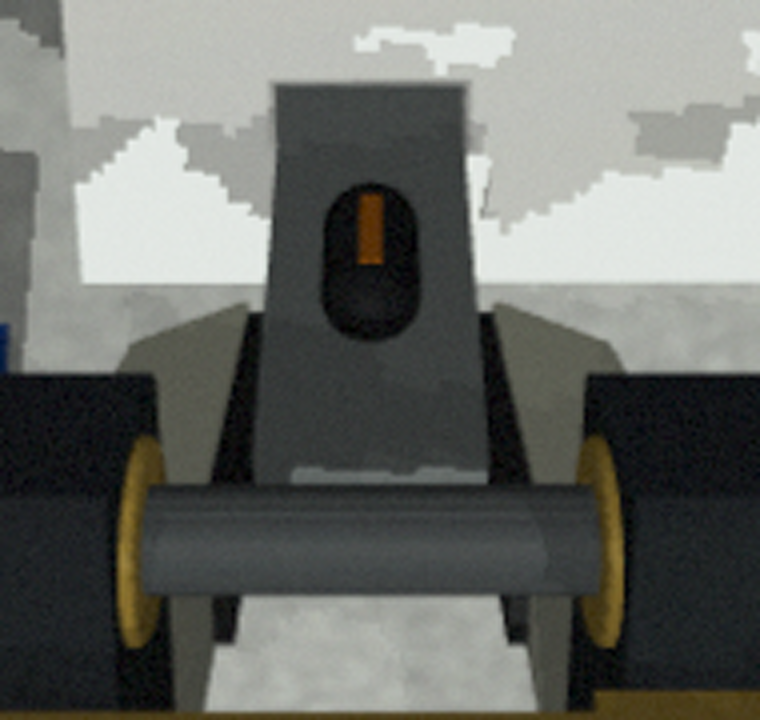

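View pics/s9.png

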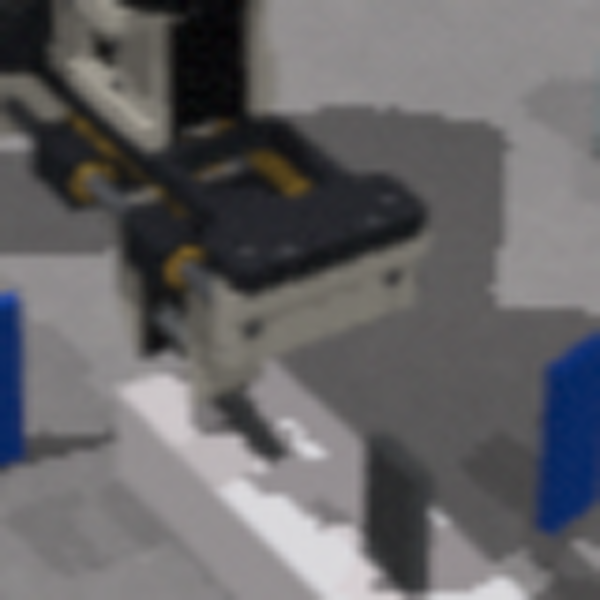

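The carrier now leans well back toward the robot, nose forward and pod facing up and out. In the wrist crop the nose edge is at row 85 and the tail at row 470. I'll firm up the grip, lift, and carry it to a standoff above the chute.

Call:
{"name": "servo_tool", "arguments": {
  "targets": "0 0 0 0;0 0 0 0;0 0 -10 0;0 0 -30 0;0 0 -35 0;0 0 -35 0;0 0 -35 0;0 0 -30 0;0 0 -15 0;0 0 0 0",
  "hand": 0,
  "squeeze": 25
}}

```text
time: 12.88
tool_pos: [0.4973, -0.1772, 0.2695]
tool_rot: [3.136, -0.014, 0.154]
contact_force: [0.7, -0.8, -0.8]
opening: 0.0296
```

Call:
{"name": "servo_tool", "arguments": {
  "targets": "2 -20 0 0;3 -35 0 0;3 -40 0 0;4 -40 0 0;4 -40 0 0;4 -40 0 0;4 -40 0 0;3 -35 0 0;2 -25 0 -0.037;1 -15 0 0;0 0 0 0;0 0 0 0"
}}

```text
time: 14.38
tool_pos: [0.4647, 0.1733, 0.2592]
tool_rot: [-3.14, 0.005, 0.194]
contact_force: [-0.2, 0.8, 0.2]
opening: 0.0296
```

```bash
python3 - <<'E'
from h import *
W=cams.read_camera("wrist"); save(W,"w10",None,1.25);s=telemetry.observe();print(s["time"],s["tool_pos"],s["tool_rot"],s["opening"],s["contact_force"])
save(W,"w10c",(220,40,440,200),3.6)
E
```

```text
14.425 [0.46472693 0.17321957 0.25928718] [-3.13976281  0.00438856  0.1932915 ] 0.02962976853563533 [ 0.23866434  1.07358005 -0.99745274]
```

View pics/w10.png

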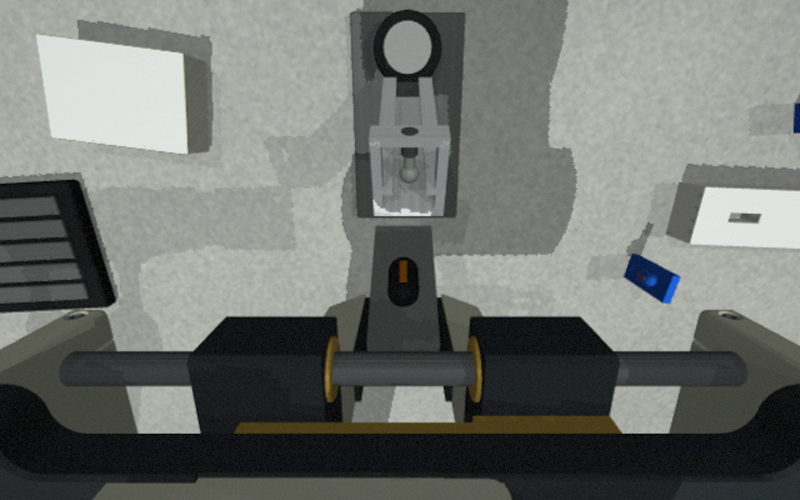

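```bash
python3 - <<'E'
from h import *
W=cams.read_camera("wrist"); save(W,"w11",(270,50,380,190),5.4)
save(W,"w11b",(270,160,380,290),5.4)
np.save("w11.npy",W,allow_pickle=True);s=telemetry.observe();np.save("s11.npy",s,allow_pickle=True);print(s["tool_pos"],s["tool_rot"])
E
```

```text
[0.46490579 0.1730814  0.25937962] [-3.1397039   0.00412379  0.19297178]
```

View pics/w11.png

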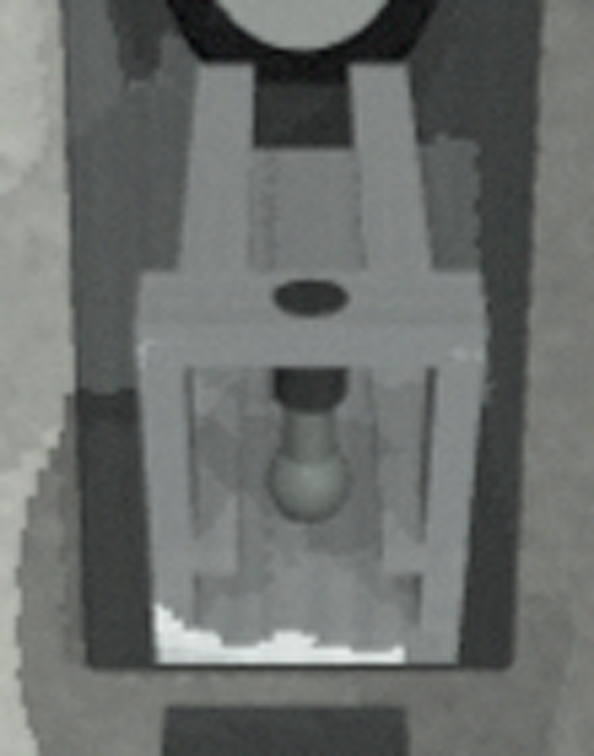

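View pics/w11b.png

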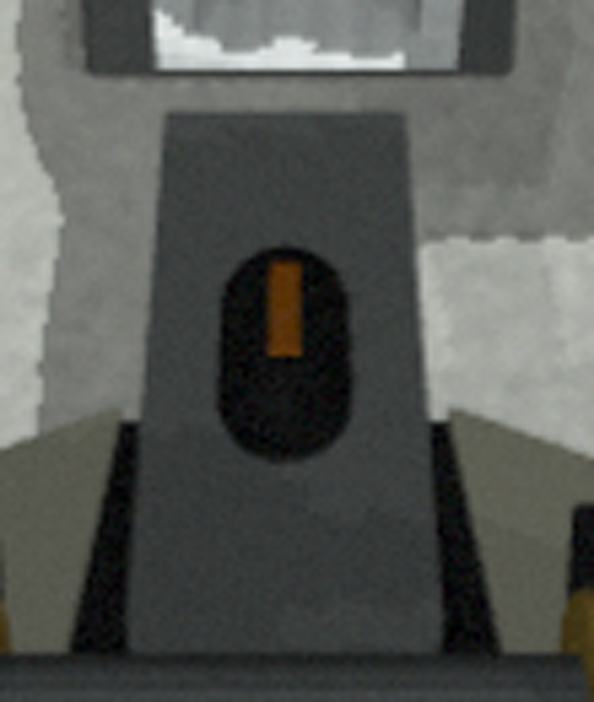

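```bash
cat > fit.py <<'E'
from h import *
from scipy.optimize import least_squares
c62,s62=np.cos(np.radians(62)),np.sin(np.radians(62))
def bedT(p):  # x,y,yaw,(z)
    yaw=p[2]; d=np.array([np.cos(yaw),np.sin(yaw),0]); up=np.array([0,0,1.])
    xb=c62*d-s62*up; zb=s62*d+c62*up; yb=np.cross(zb,xb)
    return np.c_[xb,yb,zb], np.array([p[0],p[1],p[3] if len(p)>3 else .186])
def fitbed(W,obs,free_z=False):
    P=np.array([o[0] for o in obs])/1000.; U=np.array([o[1] for o in obs])
    def f(p):
        R,t=bedT(p); return (proj(W,(R@P.T).T+t)-U).ravel()
    r=least_squares(f,[.52,.18,.19]+([.186] if free_z else []),loss="soft_l1",x_scale=.01)
    return r.x,f(r.x).reshape(-1,2)
def fitcar(W,Rt,tp,obs,edges,th0=28):
    # params in tool frame: pos(3, mm of nose-bottom mid plate), tilt(about y), lean, twist
    def pose(p):
        th,le,tw=p[3:6]
        # carrier axes in tool frame at zero: x=tool x, z=-tool z, y=-tool y ; tilt th: tail toward -x
        R0=np.diag([1.,-1,-1]); R=Ro.from_euler("y",th).as_matrix()  # placeholder
        zc=np.array([-np.sin(th),0,-np.cos(th)]); xc=np.array([np.cos(th),0,-np.sin(th)]); yc=np.cross(zc,xc)
        R=np.c_[xc,yc,zc]@Ro.from_euler("xz",[le,tw]).as_matrix()
        return Rt@R, tp+Rt@p[:3]
    P=np.array([o[0] for o in obs])/1000.; U=np.array([o[1] for o in obs])
    def f(p):
        R,t=pose(p); r=(proj(W,(R@P.T).T+t)-U).ravel().tolist()
        for y,(u,v) in edges:
            q=proj(W,(R@np.array([[.004,y,-.036],[.004,y,.036]]).T).T+t); a=(v-q[0,1])/(q[1,1]-q[0,1]); r.append(q[0,0]+a*(q[1,0]-q[0,0])-u)
        return np.r_[r,p[4]*20,p[5]*20]
    r=least_squares(f,[0,0,0,np.radians(th0),0,0],x_scale=.01)
    return r.x,f(r.x),pose(r.x)
E
python3 - <<'E'
from fit import *
W=np.load("w11.npy",allow_pickle=True).item();s=np.load("s11.npy",allow_pickle=True).item()
g=lambda u,v:(270+u/5.4-.4,50+v/5.4-.4); g2=lambda u,v:(270+u/5.4-.4,160+v/5.4-.4)
obs=[((0,22.3,-6),g(155,663)),((0,-22.3,-6),g(459,662)),((1,22.3,49),g(137,320)),((1,-22.3,49),g(485,320)),((15,22.3,49),g(140,272)),((15,-22.3,49),g(480,272)),
((0,10.3,10.6),g(240,575)),((0,-10.3,10.6),g(383,575)),((0,16.3,10.6),g(193,575)),((0,-16.3,10.6),g(422,575))]
for fz in(False,True):
    x,r=fitbed(W,obs,fz); print(x.round(4)); print(r.round(1).tolist())
Rt=Ro.from_euler("xyz",s["tool_rot"]).as_matrix();tp=s["tool_pos"]
co=[((4,15,-36),g2(165,113)),((4,-15,-36),g2(405,113)),((4,0,18),g2(285,462)),((13,0,-8),g2(286,247))]
ed=[(.015,g2(128.5,640)),(-.015,g2(443,640))]
x,r,(Rc,tc)=fitcar(W,Rt,tp,co,ed); print("car tool mm",(x[:3]*1000).round(1),"tilt,lean,twist",np.degrees(x[3:]).round(2)); print(r.round(1)); print("centre",tc, "nose",tc-Rc[:,2]*.036)
E
```

```text
[0.4983 0.1772 0.1948]
[[0.8, -0.0], [-0.4, 0.1], [-0.4, 0.8], [0.5, 0.7], [0.3, -0.2], [-0.2, -0.3], [-0.6, -0.2], [-0.4, -0.3], [0.3, -0.2], [0.2, -0.3]]
[0.4983 0.1772 0.1947 0.1868]
[[0.6, 0.1], [-0.3, 0.2], [-0.5, 0.7], [0.7, 0.6], [0.2, -0.3], [-0.1, -0.4], [-0.7, -0.2], [-0.3, -0.2], [0.2, -0.2], [0.3, -0.2]]
car tool mm [ 8.5 -0.9 10.5] tilt,lean,twist [30.64  0.   -0.08]
[ 0.6  0.4 -0.5  0.5  0.1  1.7 -0.1 -2.8  0.8 -0.8  0.  -0. ]
centre [0.47301909 0.17561312 0.24887097] nose [0.490888   0.17916591 0.21782134]
```

```bash
python3 - <<'E'
from fit import *
S=cams.read_camera("side"); save(S,"s12",(230,120,350,230),6)
T=cams.read_camera("top"); save(T,"t12",(210,190,290,290),6)
W=cams.read_camera("wrist"); np.save("w12.npy",W,allow_pickle=True); s=telemetry.observe();np.save("s12.npy",s,allow_pickle=True);print(s["time"],s["tool_pos"],s["tool_rot"])
save(W,"w12",(275,170,375,290),6)
g=cv2.cvtColor(W["color"],cv2.COLOR_RGB2GRAY).astype(int)
for r in (183,190,200,215,230,240,270): print(r,g[r,280:372].tolist())
print(g[174:190,322].tolist(), g[270:300,322].tolist())
E
```

```text
14.625 [0.46508457 0.17313358 0.25955738] [-3.13959663  0.00368902  0.19292995]
183 [121, 121, 121, 121, 125, 121, 121, 121, 122, 122, 127, 125, 127, 122, 123, 123, 123, 123, 123, 115, 91, 69, 70, 67, 69, 69, 68, 66, 63, 60, 64, 67, 66, 69, 67, 67, 68, 66, 67, 69, 70, 66, 67, 69, 67, 63, 62, 61, 65, 61, 62, 61, 62, 62, 63, 67, 66, 70, 68, 67, 68, 68, 64, 61, 68, 91, 108, 106, 107, 107, 110, 114, 115, 110, 109, 110, 107, 114, 115, 109, 107, 108, 107, 109, 109, 112, 109, 111, 110, 110, 109, 107]
190 [120, 120, 118, 119, 119, 117, 119, 122, 123, 124, 124, 124, 124, 124, 127, 123, 126, 123, 123, 105, 62, 63, 62, 62, 61, 58, 64, 63, 63, 66, 63, 61, 63, 62, 61, 60, 60, 64, 62, 65, 62, 63, 60, 63, 64, 62, 61, 62, 62, 59, 62, 63, 64, 59, 61, 62, 64, 63, 60, 63, 61, 61, 60, 63, 61, 76, 100, 111, 109, 107, 111, 108, 109, 109, 113, 114, 111, 108, 108, 107, 108, 109, 106, 106, 108, 105, 106, 107, 108, 108, 107, 114]
200 [183, 169, 125, 123, 119, 115, 117, 120, 123, 123, 119, 122, 121, 122, 121, 121, 123, 125, 110, 74, 62, 60, 64, 63, 63, 63, 62, 63, 62, 62, 64, 60, 59, 66, 61, 62, 66, 62, 61, 61
[... 1286 characters left out ...]
2, 63, 61, 63, 65, 63, 61, 63, 67, 62, 63, 49, 17, 15, 22, 53, 86, 93, 94, 92, 94, 95, 95, 90, 96, 91, 94, 92, 94, 116, 137, 149, 152, 159]
270 [88, 87, 86, 83, 65, 24, 12, 13, 11, 13, 17, 12, 8, 28, 57, 55, 56, 55, 54, 55, 55, 55, 52, 54, 55, 57, 56, 53, 55, 53, 59, 53, 56, 54, 56, 56, 51, 54, 55, 55, 55, 54, 58, 57, 55, 53, 53, 54, 57, 53, 56, 57, 55, 53, 55, 58, 53, 54, 56, 55, 55, 56, 58, 56, 56, 53, 57, 58, 52, 55, 57, 45, 16, 2, 10, 9, 6, 14, 15, 27, 54, 82, 91, 85, 88, 87, 86, 87, 84, 86, 85, 87]
[85, 116, 120, 122, 124, 119, 100, 67, 70, 67, 68, 57, 60, 65, 63, 61] [58, 55, 56, 63, 55, 62, 62, 60, 60, 53, 56, 41, 35, 39, 48, 55, 55, 55, 67, 63, 59, 67, 64, 65, 66, 74, 77, 74, 79, 74]
```

View pics/s12.png

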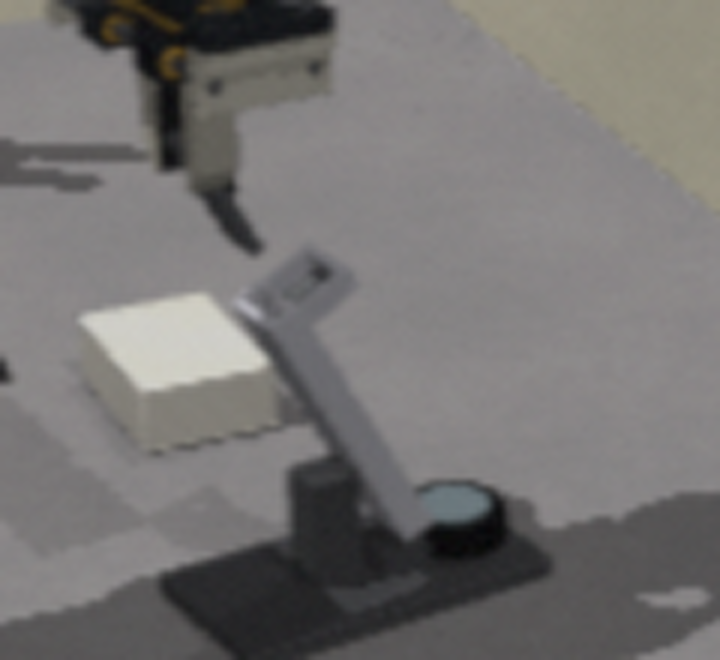

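View pics/w12.png

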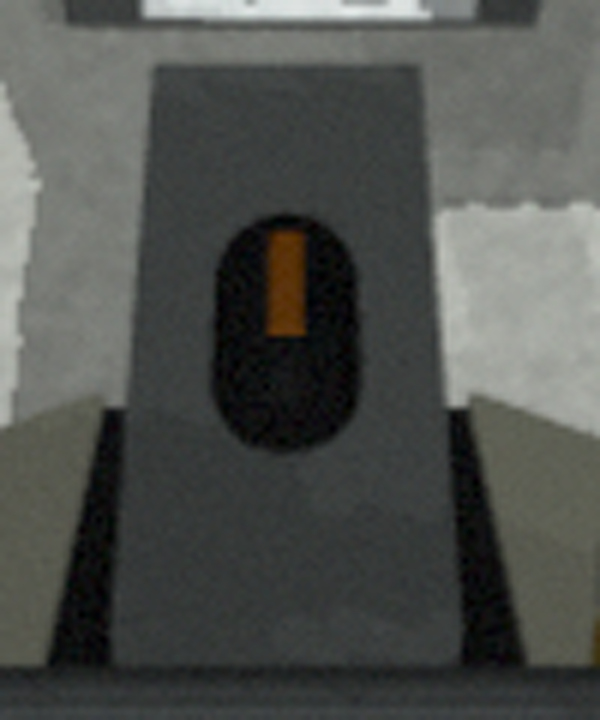

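```bash
cat >> fit.py <<'E'
def edgefit(W,rows,half_guess=(280,372)):
    pass
def nose_from_edges(W,Rt,tp,nrow,rows):
    # rows: list of (row,left,right) face edge columns; returns nose mid-plate point (tool,m), tilt
    K=W["K"]; r=np.array(rows,float); w=np.polyfit(r[:,0],r[:,2]-r[:,1],1); c=np.polyfit(r[:,0],(r[:,2]+r[:,1])/2,1)
    def pt(v):
        z=K[0,0]*.030/np.polyval(w,v); return np.array([(np.polyval(c,v)-K[0,2])*z/K[0,0],(v-K[1,2])*z/K[1,1],z])
    A,B=pt(nrow),pt(r[-1,0]); cw=-W["R"].T@W["t"]
    tl=lambda q: Rt.T@(W["R"].T@q+cw-tp)
    A,B=tl(A),tl(B); d=(B-A)/np.linalg.norm(B-A); th=np.arctan2(-d[0],-d[2]); lean=np.arctan2(d[1],-d[2])
    xc=np.array([np.cos(th),0,-np.sin(th)])
    return A-.004*xc, th, lean, np.linalg.norm(B-A)
def inbed(p,bp):
    R,t=bedT(bp); return R.T@(p-t)
E
python3 - <<'E'
from fit import *
W=np.load("w12.npy",allow_pickle=True).item();s=np.load("s12.npy",allow_pickle=True).item()
Rt=Ro.from_euler("xyz",s["tool_rot"]).as_matrix();tp=s["tool_pos"]
bp=[.4983,.1772,.1948]
N,th,le,L=nose_from_edges(W,Rt,tp,180.4,[(183,299.9,345.2),(190,299.3,345.6),(200,298.7,346.3),(215,297.5,347),(230,296.5,348.6),(270,293.2,351.3)])
print("nose tool",N*1000,"tilt",np.degrees(th),np.degrees(le),L)
b=inbed(tp+Rt@N,bp)*1000; print("nose in bed mm",b)
R,t=bedT(bp)
zc=Rt@np.array([-np.sin(th),0,-np.cos(th)]); print("carrier tail dir in bed",R.T@zc)
for tgt in [(-6,0,5.3),(4,0,5.3)]:
    dW=R@(np.array(tgt)-b); print(tgt,"tool move mm",(Rt.T@dW).round(1))
print("downhill in tool", (Rt.T@R[:,0]).round(3),"bed z in tool",(Rt.T@R[:,2]).round(3))
E
```

```text
nose tool [28.87068453 -0.59435171 34.87060432] tilt 29.447509983851837 -0.20043888133628113 0.0678216985023732
nose in bed mm [-36.23993713   3.05021624  14.02384488]
carrier tail dir in bed [-9.99766869e-01 -8.24788934e-04 -2.15760605e-02]
(-6, 0, 5.3) tool move mm [ 6.6  3.1 30.8]
(4, 0, 5.3) tool move mm [11.3  3.1 39.6]
downhill in tool [0.473 0.001 0.881] bed z in tool [ 0.881 -0.003 -0.473]
```

Call:
{"name": "servo_tool", "arguments": {
  "targets": "0 1.5 5 0;1 1.5 8 0;2 0 8 0;2 0 7 0;0 0 0 0;0 0 0 0;0 0 0 0"
}}

```text
time: 15.5
tool_pos: [0.4709, 0.1703, 0.2291]
tool_rot: [-3.14, 0.005, 0.191]
contact_force: [-0.1, 0.1, -0.8]
opening: 0.0297
```

```bash
python3 - <<'E'
from fit import *
W=cams.read_camera("wrist"); np.save("w13.npy",W,allow_pickle=True); s=telemetry.observe();np.save("s13.npy",s,allow_pickle=True);print(s["time"],s["tool_pos"],s["tool_rot"],s["contact_force"])
save(W,"w13",(270,100,380,220),5.4)
Rt=Ro.from_euler("xyz",s["tool_rot"]).as_matrix();tp=s["tool_pos"]
b=inbed(tp+Rt@np.array([.02887,-.0006,.03487]),[.4983,.1772,.1948])*1000; print("nose in bed",b)
E
```

```text
15.55 [0.47096231 0.17028558 0.22913469] [-3.13967848  0.0044392   0.19148318] [-0.42559253 -0.06580073 -0.69301887]
nose in bed [-6.92357846 -0.92037716  4.313214  ]
```

View pics/w13.png

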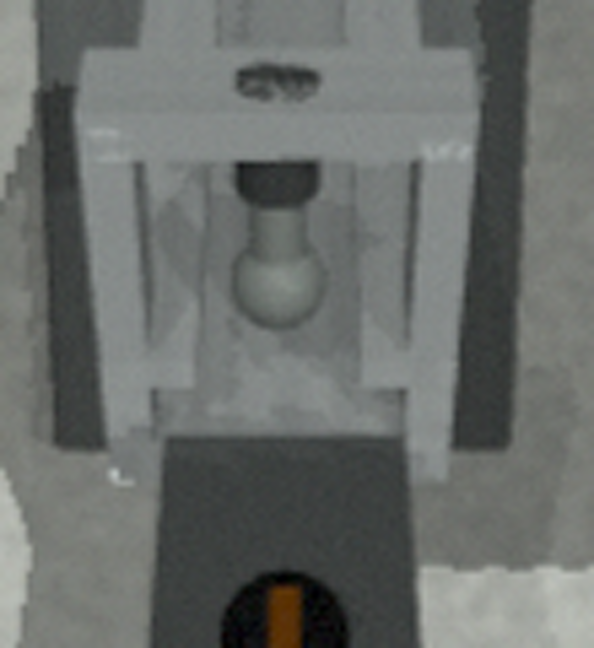

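The nose spans columns 163–405 and the channel 152–408, so it's about 0.8 mm too far right. I'll correct that and enter slowly.

Call:
{"name": "servo_tool", "arguments": {
  "targets": "1 -0.8 0 0;0 0 0 0;2 0 4 0;2 0 4 0;2 0 4 0;0 0 0 0;0 0 0 0",
  "squeeze": 15,
  "hand": 0
}}

```text
time: 16.42
tool_pos: [0.4782, 0.1726, 0.2163]
tool_rot: [-3.14, 0.004, 0.192]
contact_force: [-0.6, -0.7, -0.6]
opening: 0.0295
```

```bash
cat > look.py <<'E'
import sys
from fit import *
n=sys.argv[1]; box=tuple(map(int,sys.argv[2].split(","))) if len(sys.argv)>2 else (270,100,380,220)
W=cams.read_camera("wrist"); np.save(n+".npy",W,allow_pickle=True); s=telemetry.observe();np.save("s_"+n+".npy",s,allow_pickle=True);print(s["time"],s["tool_pos"].round(4),s["tool_rot"].round(4),s["contact_force"].round(1),s["opening"])
save(W,n,box,5.4)
Rt=Ro.from_euler("xyz",s["tool_rot"]).as_matrix();tp=s["tool_pos"]
b=inbed(tp+Rt@np.array([.02887,-.0006,.03487]),[.4983,.1772,.1948])*1000; print("nose in bed",b)
E
python3 look.py w14
```

```text
16.475 [0.4782 0.1726 0.2163] [-3.1397  0.0042  0.1916] [ 0.   0.4 -0.6] 0.029966539162639708
nose in bed [ 7.92019552 -0.00981559  4.94785302]
```

View pics/w14.png

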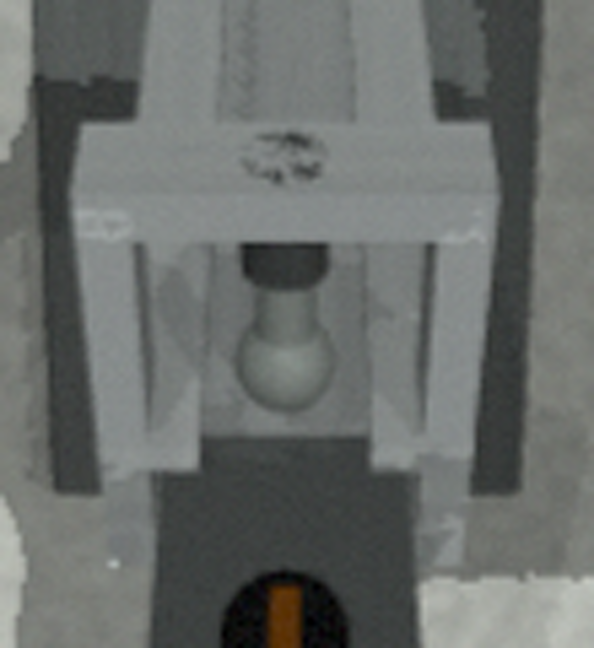

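Call:
{"name": "servo_tool", "arguments": {
  "targets": "2 0 4 0;2 0 4 0;2 0 4 0;2 0 4 0;1 0 2 0;0 0 0 0;0 0 0 0"
}}

```text
time: 17.35
tool_pos: [0.4875, 0.1745, 0.1969]
tool_rot: [-3.14, 0.004, 0.192]
contact_force: [-0.6, 0.3, -0.2]
opening: 0.0298
```

```bash
python3 look.py w15 270,120,380,240
```

```text
17.4 [0.4876 0.1745 0.197 ] [-3.1397  0.0042  0.1916] [ 0.2 -0.5 -0.5] 0.02969800001946942
nose in bed [ 2.94873911e+01 -2.49140425e-02  4.32168614e+00]
```

View pics/w15.png

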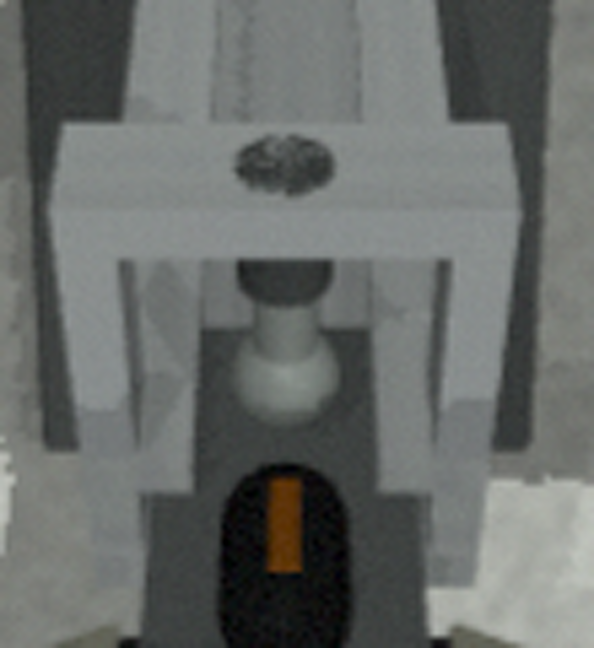

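Call:
{"name": "servo_tool", "arguments": {
  "targets": "0 0 0 0;1.4 0 2.6 0;1.4 0 2.6 0;1.4 0 2.6 0;1.4 0 2.6 0;0 0 0 0",
  "hand": 0,
  "squeeze": 40
}}

```text
time: 18.15
tool_pos: [0.4927, 0.1756, 0.1859]
tool_rot: [-3.14, 0.005, 0.192]
contact_force: [0.1, -0.2, -2.3]
opening: 0.0292
```

```bash
python3 look.py w16 270,120,380,240
```

```text
18.2 [0.4927 0.1756 0.1859] [-3.1397  0.0055  0.1917] [-0.1 -0.6 -2.5] 0.029462436148188397
nose in bed [41.78178613  0.05827163  3.66119645]
```

View pics/w16.png

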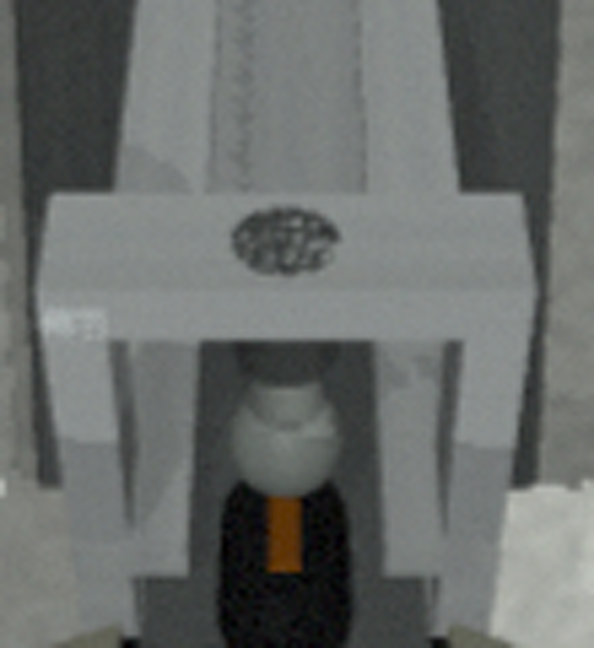

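Call:
{"name": "servo_tool", "arguments": {
  "targets": "0 0 0 0;0 0 0 0;0 0 0 0;0 0 -8 0;0 0 -12 0;0 0 -10 0;0 0 0 0",
  "hand": 0.5,
  "squeeze": 20
}}

```text
time: 19.08
tool_pos: [0.4942, 0.1757, 0.2196]
tool_rot: [-3.14, 0.001, 0.192]
contact_force: [-0.1, 0.2, -0.4]
opening: 0.0459
```

Call:
{"name": "servo_tool", "arguments": {
  "targets": "-3 0 0 0;-3 0 0 0;0 0 0 0;0 0 0 0;0 0 0 0",
  "hand": 0
}}

```text
time: 19.7
tool_pos: [0.4872, 0.1744, 0.2188]
tool_rot: [-3.14, 0.003, 0.192]
contact_force: [-0.4, 0.0, 0.6]
opening: 0.0017
```

```bash
python3 look.py w17 250,130,390,270; python3 - <<'E'
from h import *
S=cams.read_camera("side"); save(S,"s17",(230,120,350,230),6)
E
```

```text
19.75 [0.4872 0.1744 0.2188] [-3.1397e+00  2.8000e-03  1.9160e-01] [ 0.7 -0.5  0.8] 0.0008341838786330535
nose in bed [10.08469673 -0.06027225 14.32026339]
```

View pics/w17.png

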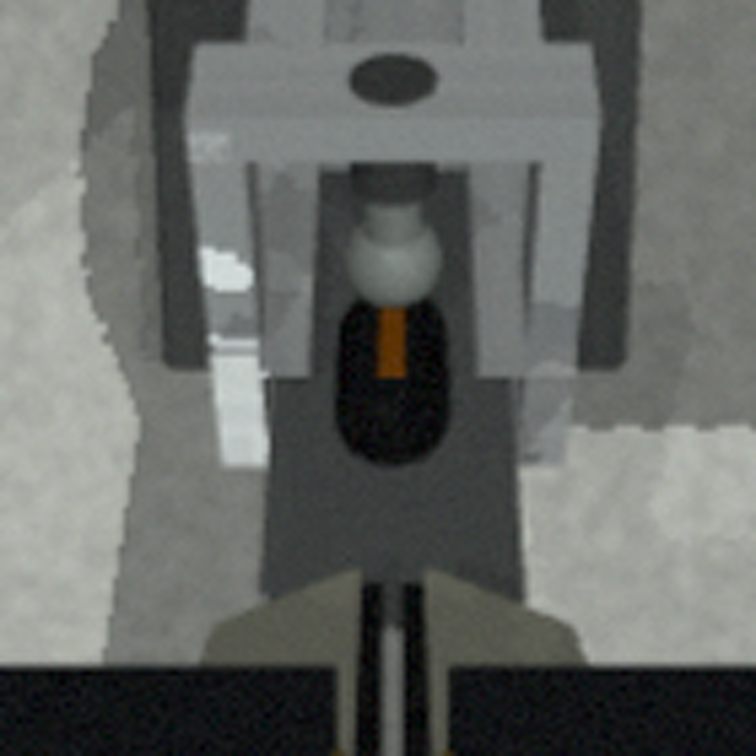

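View pics/s17.png

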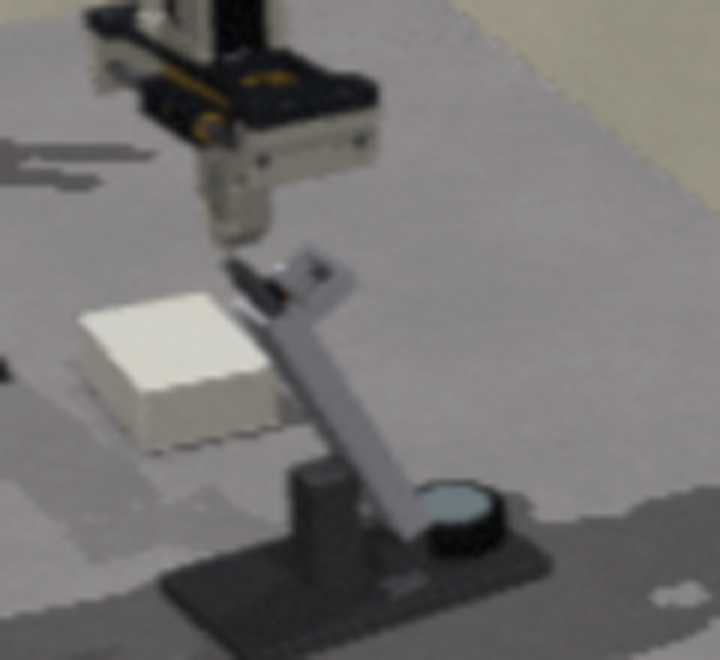

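Call:
{"name": "servo_tool", "arguments": {
  "targets": "0 0 5 0;0 0 4 0;1.9 0 3.5 0;1.9 0 3.5 0;1.9 0 3.5 0;0 0 0 0"
}}

```text
time: 20.55
tool_pos: [0.4939, 0.1757, 0.1987]
tool_rot: [-3.14, 0.001, 0.192]
contact_force: [1.2, -0.2, 1.2]
opening: 0.0004
```

Call:
{"name": "servo_tool", "arguments": {
  "targets": "1.9 0 3.5 0;1.9 0 3.5 0;0 0 0 0"
}}

```text
time: 20.92
tool_pos: [0.4976, 0.1764, 0.1908]
tool_rot: [-3.14, 0.002, 0.192]
contact_force: [-0.6, -0.3, -0.2]
opening: 0.0003
```

```bash
python3 look.py w18 250,130,390,270
```

```text
20.975 [0.4975 0.1764 0.191 ] [-3.1397e+00  1.7000e-03  1.9160e-01] [-0.2 -0.6 -0.7] 0.00013481966635531337
nose in bed [ 3.95555924e+01 -2.65076063e-02  1.05866420e+01]
```

View pics/w18.png

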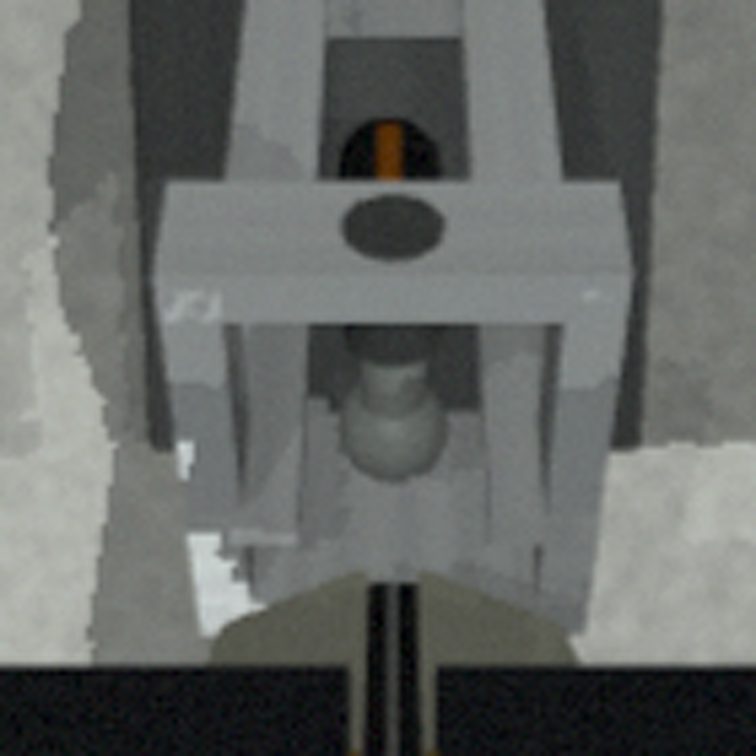

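The first carrier has gone past the ball and is sliding: the pod shows below the bridge at (390,150). Next is the second carrier.

Call:
{"name": "servo_tool", "arguments": {
  "targets": "0 0 -20 0;0 0 -35 0;-2 20 -15 0;-4 40 0 0;-4 45 0 0;-5 50 0 0;-5 50 0 0;-5 50 0 0;-5 50 0 0;-4 45 0 0;-4 40 0 0;-2 25 0 0.039;-1 15 0 0;0 0 0 0;0 0 0 0",
  "hand": 0.65
}}

```text
time: 22.85
tool_pos: [0.539, -0.2655, 0.2583]
tool_rot: [-3.137, 0.007, 0.156]
contact_force: [-0.7, -0.1, 1.1]
opening: 0.0597
```

```bash
python3 - <<'E'
from fit import *
S=cams.read_camera("side"); save(S,"s19",(230,120,350,230),6)
W=cams.read_camera("wrist"); save(W,"w19",(220,90,420,250),3.8); np.save("w19.npy",W,allow_pickle=True); s=telemetry.observe();np.save("s_w19.npy",s,allow_pickle=True);print(s["time"],s["tool_pos"].round(4),s["tool_rot"].round(4),s["opening"])
E
```

```text
22.95 [ 0.5391 -0.2654  0.2585] [-3.1369  0.007   0.1565] 0.05976642158543105
```

View pics/w19.png

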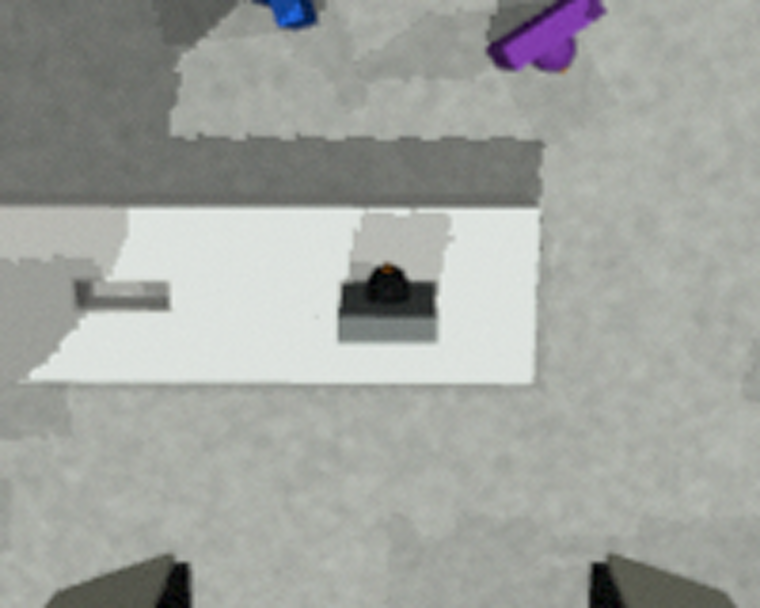

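View pics/s19.png

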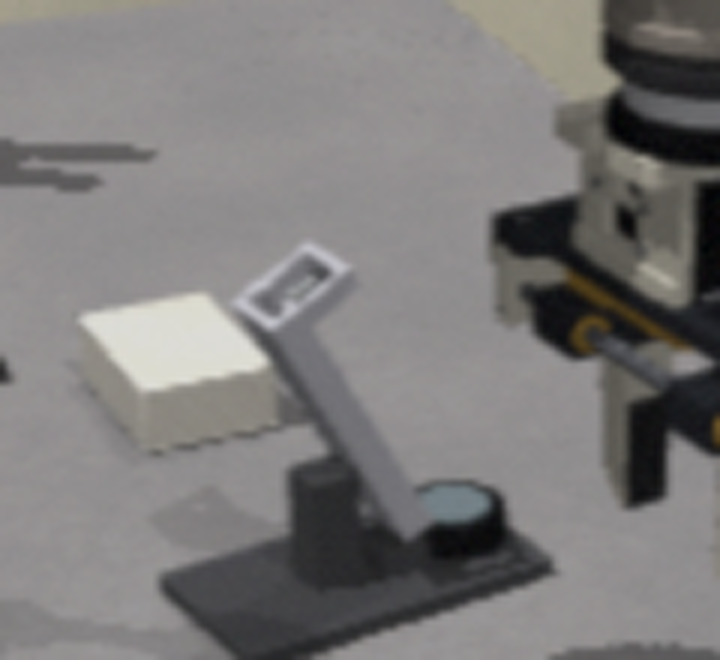

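```bash
python3 - <<'E'
from fit import *
W=np.load("w19.npy",allow_pickle=True).item();s=np.load("s_w19.npy",allow_pickle=True).item()
g=lambda u,v:(220+u/3.8-.4,90+v/3.8-.4)
Rt=Ro.from_euler("xyz",s["tool_rot"]).as_matrix();tp=s["tool_pos"]
P=np.array([onz(W,g(*q),.087) for q in [(338,316),(437,316),(436,342),(338,342)]]); print(P.mean(0), ((P.mean(0)-tp)@Rt*1000).round(1), np.linalg.norm(P[0]-P[1]))
d=P[0]-P[1]; print("yaw",np.arctan2(-d[0],d[1]))
P=np.array([onz(W,g(*q),.039) for q in [(340,282),(436,282)]]); print("face at rim",P.mean(0)); 
Q=np.array([onz(W,g(*q),.039) for q in [(75,280),(169,281),(170,310),(76,310)]]).mean(0); print("slot L",Q, Q+.09*np.array([np.sin(.153),-np.cos(.153),0]))
E
```

```text
[ 0.54123224 -0.26262071  0.087     ] [  3.8  -1.6 171.4] 0.029401540790290025
yaw 0.15715623692145142
face at rim [ 0.54612018 -0.26178316  0.039     ]
slot L [ 0.52760439 -0.17389959  0.039     ] [ 0.54132073 -0.26284824  0.039     ]
```

Call:
{"name": "servo_tool", "arguments": {
  "targets": "2 -1 20 0;2 -1 40 0;0 0 40 0;0 0 35 0;0 0 15 0;0 0 0 0;0 0 0 0;0 0 0 0"
}}

```text
time: 23.95
tool_pos: [0.5457, -0.2585, 0.111]
tool_rot: [3.139, -0.002, 0.165]
contact_force: [0.7, 0.6, -1.1]
opening: 0.0598
```

```bash
python3 - <<'E'
from fit import *
W=cams.read_camera("wrist"); save(W,"w20",(230,150,420,310),4); s=telemetry.observe();print(s["time"],s["tool_pos"].round(4),s["tool_rot"].round(4),s["opening"],s["contact_force"])
Rt=Ro.from_euler("xyz",s["tool_rot"]).as_matrix();tp=s["tool_pos"]
print("to go",(Rt.T@(np.array([.5412,-.2627,.0575])-tp)*1000).round(1))
E
```

```text
24.0 [ 0.5458 -0.2586  0.1111] [ 3.1391e+00 -2.1000e-03  1.6450e-01] 0.05946365911852092 [ 0.17066218 -0.42183439 -0.17793026]
to go [-5.3  3.2 53.6]
```

View pics/w20.png

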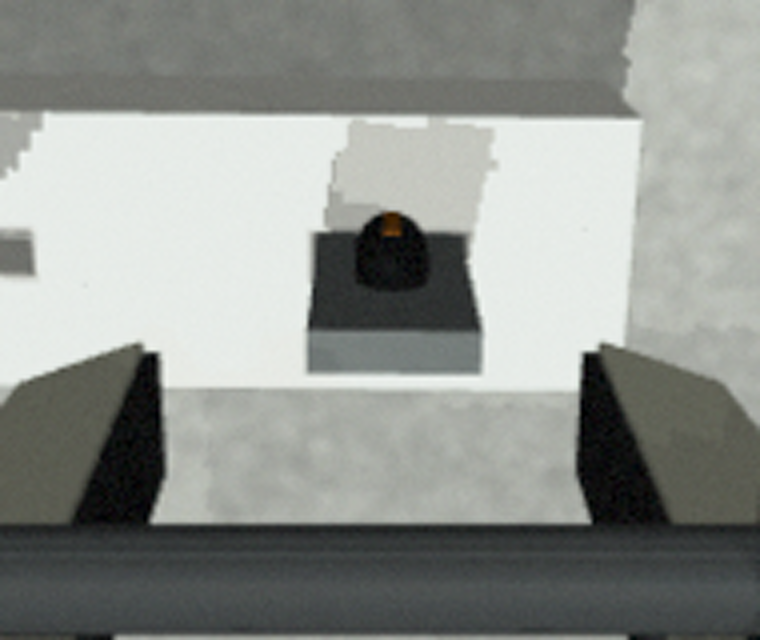

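Call:
{"name": "servo_tool", "arguments": {
  "targets": "-2 1 0 0.01;-2 1 0 0;-1 1 8 0;0 0 12 0;0 0 12 0;0 0 10 0;0 0 0 0;0 0 0 0"
}}

```text
time: 25.0
tool_pos: [0.5409, -0.2628, 0.066]
tool_rot: [3.139, -0.002, 0.153]
contact_force: [-0.4, -0.1, 0.1]
opening: 0.0593
```

```bash
cat > l2.py <<'E'
import sys
from fit import *
W=cams.read_camera("wrist"); save(W,sys.argv[1],(230,150,420,330),4); s=telemetry.observe();print(s["time"],s["tool_pos"].round(4),s["tool_rot"].round(4),s["opening"],s["contact_force"].round(1))
Rt=Ro.from_euler("xyz",s["tool_rot"]).as_matrix();tp=s["tool_pos"]
print("to go",(Rt.T@(np.array([.5412,-.2627,.0575])-tp)*1000).round(1))
E
python3 l2.py w21
```

```text
25.05 [ 0.5409 -0.2628  0.066 ] [ 3.1394e+00 -1.7000e-03  1.5340e-01] 0.05968595507845662 [ 0.4  0.8 -0.8]
to go [ 0.3 -0.   8.5]
```

View pics/w21.png

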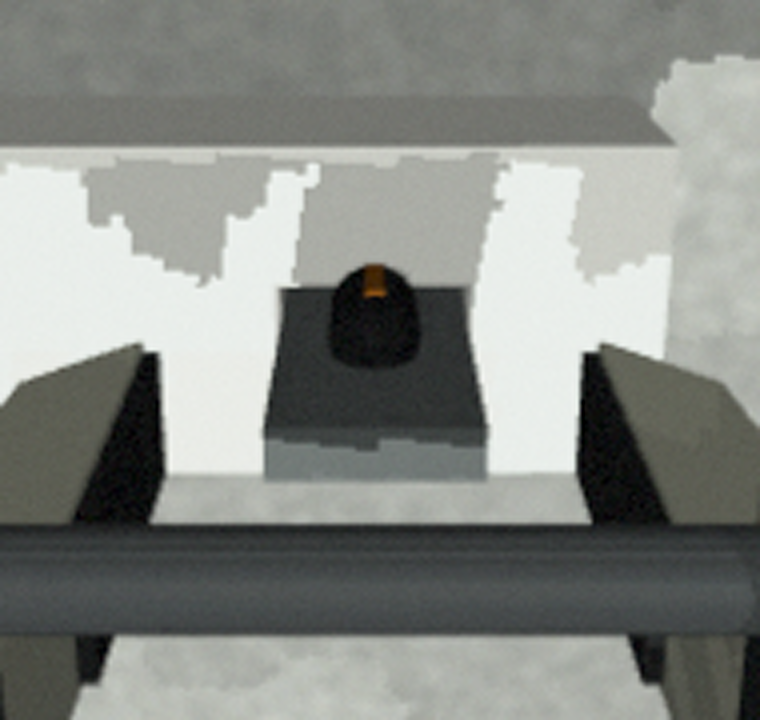

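Call:
{"name": "servo_tool", "arguments": {
  "targets": "0 0.7 4 0;0 0 4 0;0 0 0 0;0 0 0 0"
}}

```text
time: 25.55
tool_pos: [0.5415, -0.2638, 0.0583]
tool_rot: [3.138, -0.003, 0.153]
contact_force: [1.0, -0.6, -0.0]
opening: 0.0596
```

Call:
{"name": "servo_tool", "arguments": {
  "targets": "0 0 0 0;0 0 0 0;0 0 0 0;0 0 0 0;0 0 0 0",
  "hand": 0,
  "squeeze": 8
}}

```text
time: 26.18
tool_pos: [0.5416, -0.2639, 0.0586]
tool_rot: [3.138, -0.003, 0.153]
contact_force: [0.3, -0.4, -0.4]
opening: 0.0299
```

```bash
python3 l2.py w22
```

```text
26.225 [ 0.5416 -0.2639  0.0586] [ 3.138  -0.0033  0.1535] 0.02985683838830044 [0.1 0.2 0. ]
to go [-0.2 -1.2  1.1]
```

View pics/w22.png

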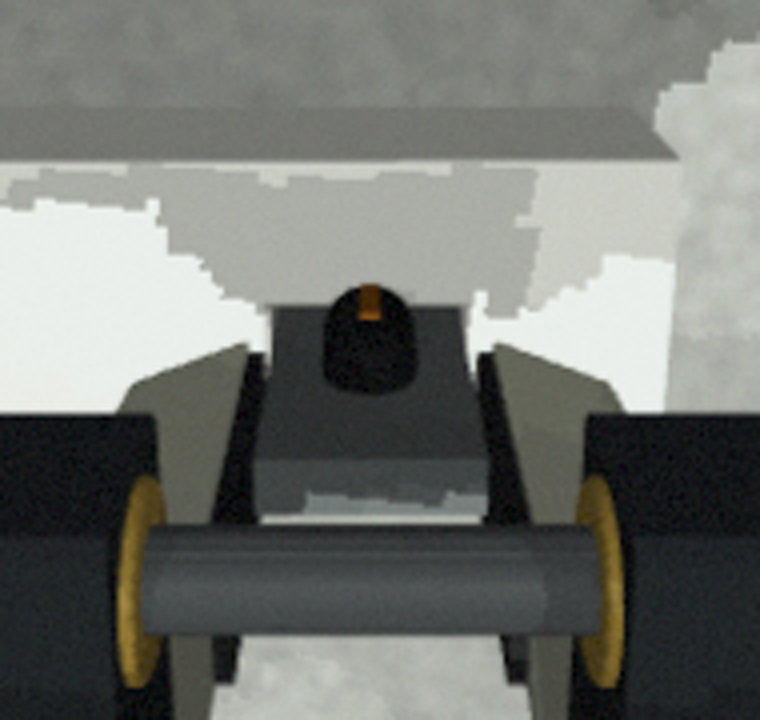

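The second carrier is straight and centred in the grip. Repeating the same lift and pivot.

Call:
{"name": "servo_tool", "arguments": {
  "targets": "0 0 0 0;0 0 -5 0;0 0 -5 0;0 0 -5 0;0 0 -3 0;0 0 0 0;0 0 0 0",
  "hand": 0,
  "squeeze": 15
}}

```text
time: 27.1
tool_pos: [0.5416, -0.2638, 0.0782]
tool_rot: [3.138, -0.004, 0.153]
contact_force: [-0.4, -0.1, -0.8]
opening: 0.0299
```

Call:
{"name": "servo_tool", "arguments": {
  "targets": "0 0 0 0;-7 0 1 0;-7 0 1 0;-6 0 2 0;-5.5 0 3 0;0 0 0 0;0 0 0 0",
  "hand": 0,
  "squeeze": 5
}}

```text
time: 27.98
tool_pos: [0.5144, -0.2681, 0.0706]
tool_rot: [3.138, -0.004, 0.153]
contact_force: [0.3, 0.4, 0.2]
opening: 0.0301
```

```bash
python3 l2.py w23
```

```text
28.025 [ 0.5145 -0.2681  0.0706] [ 3.1378 -0.0039  0.153 ] 0.0300938539795787 [-0.1  0.5  1.1]
to go [27.2 -1.3 13.2]
```

View pics/w23.png

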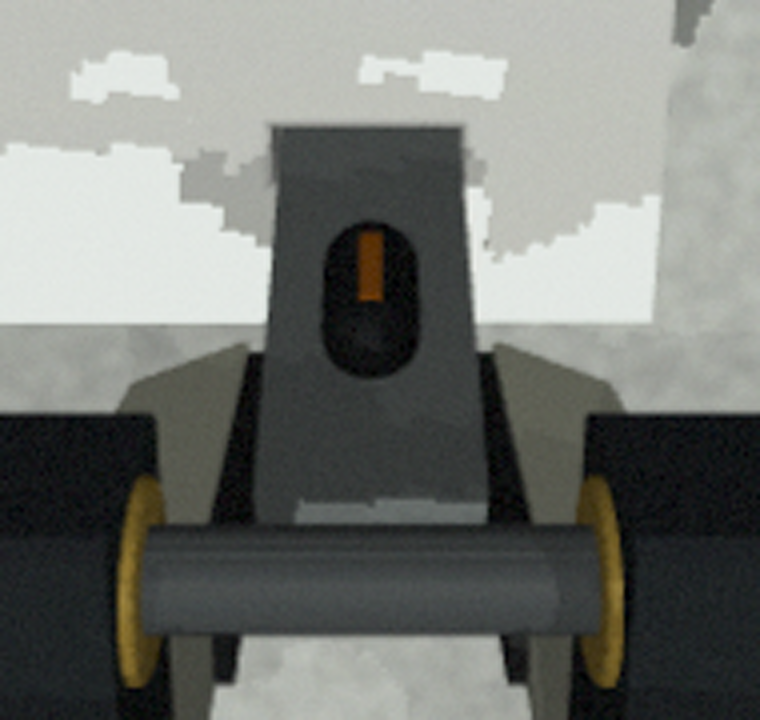

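Call:
{"name": "servo_tool", "arguments": {
  "targets": "0 0 0 0;0 0 0 0;0 0 -10 0;0 0 -30 0;0 0 -35 0;0 0 -35 0;0 0 -35 0;0 0 -30 0;0 0 -12 0;0 0 0 0",
  "hand": 0,
  "squeeze": 25
}}

```text
time: 29.28
tool_pos: [0.5135, -0.2666, 0.266]
tool_rot: [3.138, -0.004, 0.154]
contact_force: [0.3, -0.7, -2.0]
opening: 0.0297
```

Call:
{"name": "servo_tool", "arguments": {
  "targets": "1 -20 0 0;2 -35 0 0;2 -40 0 0;3 -40 0 0;3 -40 0 0;3 -42 0 0;3 -42 0 0;3 -40 0 0;3 -40 0 0;2 -35 0 0;2 -25 0 -0.039;1 -15 0 0;0 0 0 0;0 0 0 0;0 0 0 0"
}}

```text
time: 31.15
tool_pos: [0.4594, 0.1714, 0.25]
tool_rot: [-3.13, 0.028, 0.196]
contact_force: [0.4, 0.3, -0.6]
opening: 0.0301
```

```bash
cat > l3.py <<'E'
import sys
from fit import *
n=sys.argv[1]
W=cams.read_camera("wrist"); np.save(n+".npy",W,allow_pickle=True); s=telemetry.observe();np.save("s_"+n+".npy",s,allow_pickle=True);print(s["time"],s["tool_pos"].round(4),s["tool_rot"].round(4),s["contact_force"].round(1),s["opening"])
save(W,n,(250,60,400,290),3.4)
g=cv2.GaussianBlur(cv2.cvtColor(W["color"],cv2.COLOR_RGB2GRAY),(1,3),0).astype(float)
def cross(v,i,j):  # subpixel transition to dark (<~) between i..j scanning
    pass
out=[]
for r in range(176,276,4): 
    row=g[r]; d=np.diff(row)
    out.append((r,[ (int(i),int(d[i])) for i in np.argsort(-abs(d[285:365]))[:5]+285]))
for o in out: print(o)
print("col322 rows170-195",g[168:195,322].astype(int).tolist())
E
python3 l3.py w24
```

```text
31.2 [0.4595 0.1714 0.25  ] [-3.1298  0.0279  0.196 ] [-0.1  0.2 -0.3] 0.02971400805276187
(176, [(311, -4), (337, -4), (339, -4), (295, 3), (304, 3)])
(180, [(300, -9), (299, -8), (344, 8), (351, -5), (348, 4)])
(184, [(299, -30), (344, 25), (300, -23), (345, 17), (343, 9)])
(188, [(299, -40), (345, 27), (344, 25), (298, -11), (300, -10)])
(192, [(299, -44), (345, 34), (344, 24), (298, -19), (294, 6)])
(196, [(345, 30), (298, -27), (346, 27), (299, -26), (350, 20)])
(200, [(346, 54), (345, 53), (298, -42), (344, 12), (348, -10)])
(204, [(346, 62), (345, 50), (298, -46), (297, -16), (348, -8)])
(208, [(346, 54), (347, 32), (298, -31), (297, -25), (345, 24)])
(212, [(346, 50), (347, 48), (297, -38), (311, -30), (333, 24)])
(216, [(347, 60), (346, 53), (297, -46), (310, -35), (325, -33)])
(220, [(347, 54), (310, -39), (346, 32), (297, -30), (348, 25)])
(224, [(347, 52), (348, 39), (296, -35), (310, -35), (325, -26)])
(228, [(348, 54), (296, -45), (347, 42), (310, -28), (334, 20)])
(232, [(348, 53), (296, -33), (347, 31), (309, -27), (334, 24)])
(236, [(348, 46), (295, -38), (352, -37), (310, -32), (349, 28)])
(240, [(291, -47), (353, 34), (352, 33), (312, -22), (349, -22)])
(244, [(290, -42), (349, -35), (354, 33), (353, 29), (295, 21)])
(248, [(289, -42), (354, 39), (349, -36), (355, 30), (294, 23)])
(252, [(288, -35), (355, 34), (356, 29), (349, -25), (294, 23)])
(256, [(356, 39), (287, -38), (350, -28), (357, 28), (294, 25)])
(260, [(357, 38), (286, -35), (350, -32), (287, -27), (358, 24)])
(264, [(285, -34), (358, 29), (286, -28), (357, 24), (359, 21)])
(268, [(285, -38), (359, 31), (351, -29), (360, 21), (358, 19)])
(272, [(351, -38), (360, 34), (292, 25), (359, 24), (293, 21)])
col322 rows170-195 [108, 121, 121, 121, 123, 124, 124, 124, 123, 123, 123, 120, 102, 74, 61, 62, 63, 62, 62, 64, 63, 62, 62, 63, 62, 61, 62]
```

View pics/w24.png

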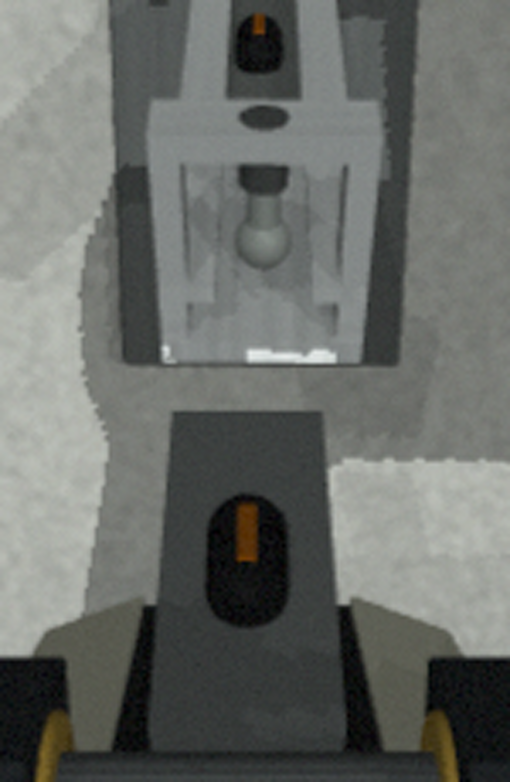

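```bash
python3 - <<'E'
from fit import *
W=np.load("w24.npy",allow_pickle=True).item();s=np.load("s_w24.npy",allow_pickle=True).item()
save(W,"w24b",(280,80,370,180),6)
Rt=Ro.from_euler("xyz",s["tool_rot"]).as_matrix();tp=s["tool_pos"]
bp=[.4983,.1772,.1948]
R,t=bedT(bp); P=np.array([(0,22.3,-6),(0,-22.3,-6),(1,22.3,49),(1,-22.3,49),(15,22.3,49),(15,-22.3,49),(0,10.3,10.6),(0,-10.3,10.6),(0,16.3,10.6),(0,-16.3,10.6)])/1000
print(((proj(W,(R@P.T).T+t)-[280,80]+.4)*6).round(0).tolist())
N,th,le,L=nose_from_edges(W,Rt,tp,180.35,[(184,299.9,344.7),(192,299.2,345.1),(204,298.2,346.05),(216,297.4,347.0),(228,296.5,348.06),(272,292.9,351.5)])
print("nose tool",N*1000,"tilt",np.degrees(th),np.degrees(le),L)
b=inbed(tp+Rt@N,bp)*1000; print("nose in bed mm",b)
zc=Rt@np.array([-np.sin(th),np.sin(le),-np.cos(th)]); print("tail dir in bed",R.T@zc)
dW=R@(np.array((-7,0,5.3))-b); print("tool move mm",(Rt.T@dW).round(1))
print("downhill in tool", (Rt.T@R[:,0]).round(3),"bed z in tool",(Rt.T@R[:,2]).round(3))
E
```

```text
[[110.0, 518.0], [457.0, 519.0], [78.0, 118.0], [496.0, 118.0], [87.0, 55.0], [486.0, 55.0], [199.0, 414.0], [369.0, 414.0], [150.0, 414.0], [418.0, 414.0]]
nose tool [28.122004   -0.93650905 37.7280111 ] tilt 27.30606858534513 -0.02651955072677368 0.07164757491701533
nose in bed mm [-28.26609776   3.19123445   1.24258944]
tail dir in bed [-0.99914616 -0.01052311  0.03995536]
tool move mm [14.   3.4 16.4]
downhill in tool [0.494 0.011 0.869] bed z in tool [ 0.87  -0.005 -0.494]
```

View pics/w24b.png

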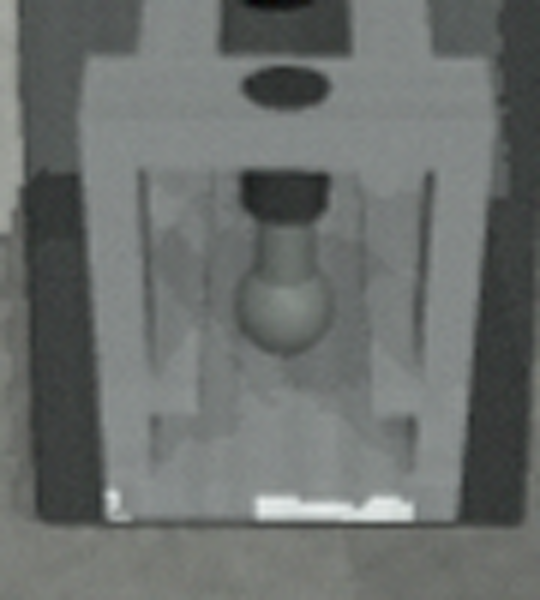

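Call:
{"name": "servo_tool", "arguments": {
  "targets": "4 1.7 0 0;4 1.7 2 0;4 0 5 0;2 0 5 0;0 0 4 0;0 0 0 0;0 0 0 0;0 0 0 0"
}}

```text
time: 32.2
tool_pos: [0.4747, 0.1697, 0.2322]
tool_rot: [-3.13, 0.028, 0.194]
contact_force: [0.2, -1.2, -1.1]
opening: 0.0297
```

```bash
sed -i 's/\.02887,-\.0006,\.03487/.0285,-.0008,.0360/' look.py; python3 look.py w25
```

```text
32.25 [0.4747 0.1697 0.2322] [-3.1299  0.0282  0.1938] [0.6 0.  0.2] 0.030207669152028938
nose in bed [-6.95360169 -1.62068234  6.98585951]
```

View pics/w25.png

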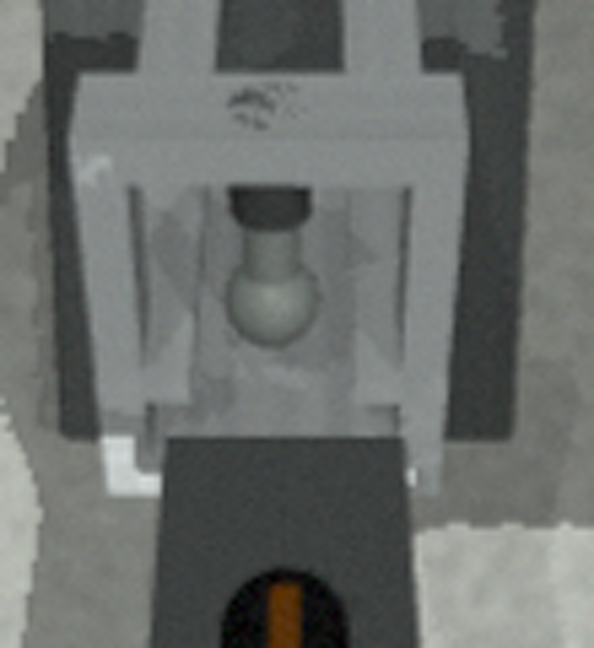

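Call:
{"name": "servo_tool", "arguments": {
  "targets": "-1.9 -1.5 0.5 0;0 0 0 0;2 0 3.5 0;2 0 3.5 0;2 0 3.5 0;0 0 0 0;0 0 0 0",
  "squeeze": 15,
  "hand": 0
}}

```text
time: 33.12
tool_pos: [0.4784, 0.1722, 0.2203]
tool_rot: [-3.13, 0.028, 0.194]
contact_force: [-0.2, 0.4, 0.1]
opening: 0.0297
```

```bash
python3 look.py w26
```

```text
33.175 [0.4784 0.1722 0.2203] [-3.13    0.0282  0.1939] [-0.4 -0.1 -1.3] 0.029789651317123224
nose in bed [5.49195467 0.1454788  4.96801799]
```

View pics/w26.png

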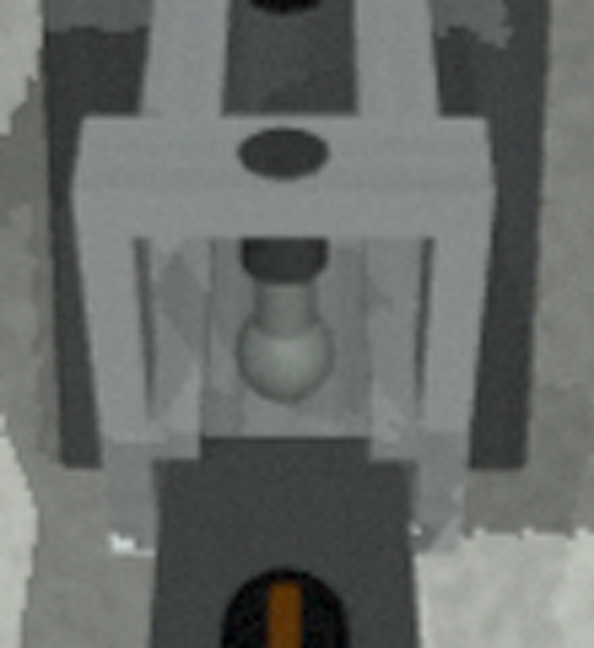

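The nose is under the lips, centred, with no contact force. Feeding it further in.

Call:
{"name": "servo_tool", "arguments": {
  "targets": "2.1 0 3.8 0;2.1 0 3.8 0;2.1 0 3.8 0;2.1 0 3.8 0;2.1 0 3.8 0;0 0 0 0;0 0 0 0"
}}

```text
time: 34.05
tool_pos: [0.4888, 0.1745, 0.1995]
tool_rot: [-3.13, 0.028, 0.194]
contact_force: [0.8, 0.6, -0.5]
opening: 0.0298
```

```bash
python3 look.py w27 270,120,380,240
```

```text
34.1 [0.4888 0.1745 0.1995] [-3.13    0.0284  0.1939] [-1.   0.5 -0.7] 0.029555044501403144
nose in bed [28.84934858  0.35055615  4.6357782 ]
```

View pics/w27.png

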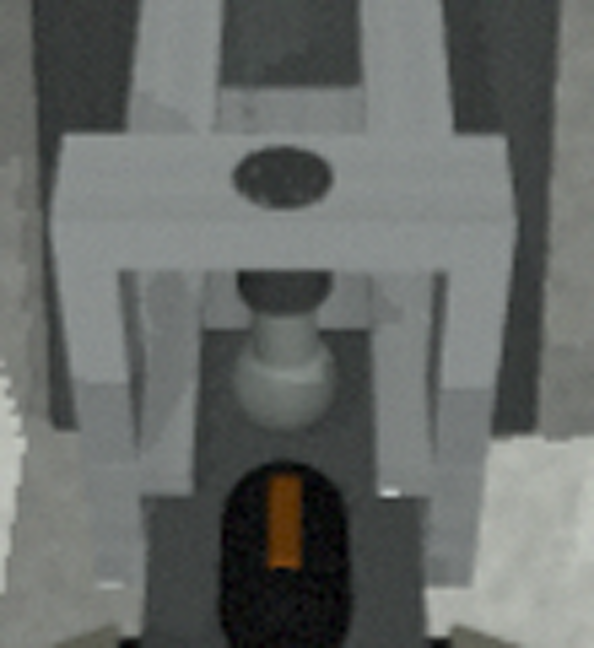

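Same state as the first one just before the ball. I'll push on to the catch under grip, release, lift and close.

Call:
{"name": "servo_tool", "arguments": {
  "targets": "0 0 0 0;1.4 0 2.6 0;1.4 0 2.6 0;1.4 0 2.6 0;1.4 0 2.6 0;0 0 0 0",
  "hand": 0,
  "squeeze": 40
}}

```text
time: 34.85
tool_pos: [0.4936, 0.1756, 0.1886]
tool_rot: [-3.13, 0.029, 0.194]
contact_force: [-0.0, 0.5, -2.1]
opening: 0.0293
```

Call:
{"name": "servo_tool", "arguments": {
  "targets": "0 0 0 0;0 0 0 0;0 0 0 0;0 0 -8 0;0 0 -12 0;0 0 -10 0;0 0 0 0",
  "hand": 0.5,
  "squeeze": 20
}}

```text
time: 35.72
tool_pos: [0.496, 0.1756, 0.2219]
tool_rot: [-3.13, 0.025, 0.194]
contact_force: [0.7, 0.7, -0.1]
opening: 0.0458
```

Call:
{"name": "servo_tool", "arguments": {
  "targets": "-3 0 0 0;-3 0 0 0;0 0 0 0;0 0 0 0;0 0 0 0",
  "hand": 0
}}

```text
time: 36.35
tool_pos: [0.489, 0.1743, 0.2213]
tool_rot: [-3.13, 0.027, 0.194]
contact_force: [0.4, 0.1, 0.4]
opening: 0.0021
```

```bash
python3 look.py w28 250,130,390,270; python3 - <<'E'
from h import *
S=cams.read_camera("side"); save(S,"s28",(230,120,350,230),6)
E
```

```text
36.4 [0.489  0.1743 0.2213] [-3.13    0.0272  0.1939] [-0.9  0.8  0.3] 0.0008049909398927108
nose in bed [ 9.66188858  0.13000948 15.02055089]
```

View pics/w28.png

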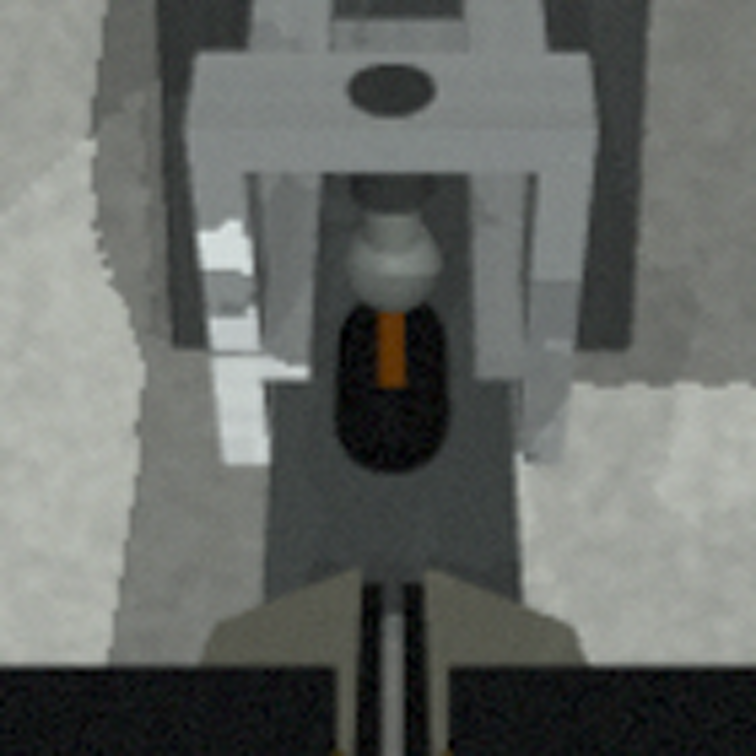

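View pics/s28.png

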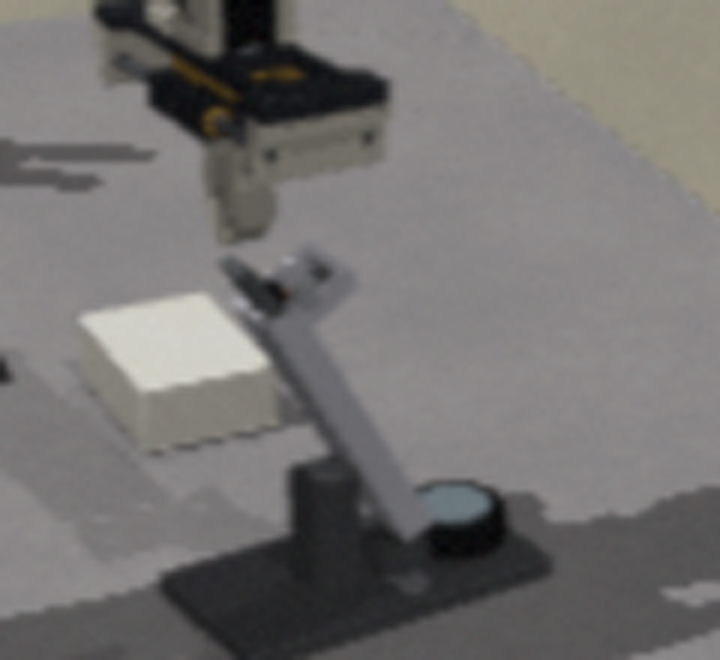

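Call:
{"name": "servo_tool", "arguments": {
  "targets": "-2 0 3 0;0 0 5 0;0 0 3 0;1.9 0 3.5 0;1.9 0 3.5 0;1.9 0 3.5 0;0 0 0 0"
}}

```text
time: 37.33
tool_pos: [0.4931, 0.1753, 0.1992]
tool_rot: [-3.13, 0.025, 0.194]
contact_force: [0.9, 0.4, 1.8]
opening: 0.0002
```

Call:
{"name": "servo_tool", "arguments": {
  "targets": "1.9 0 3.5 0;1.9 0 3.5 0;0 0 0 0"
}}

```text
time: 37.7
tool_pos: [0.497, 0.1762, 0.1916]
tool_rot: [-3.13, 0.024, 0.194]
contact_force: [0.2, -0.8, 0.0]
opening: 0.0003
```

```bash
python3 look.py w29 250,130,390,270
```

```text
37.75 [0.4969 0.1761 0.1916] [-3.13    0.0245  0.1939] [-0.1 -0.3 -0.3] 0.0003694371495924033
nose in bed [39.64370173  0.43024251  8.38619317]
```

View pics/w29.png

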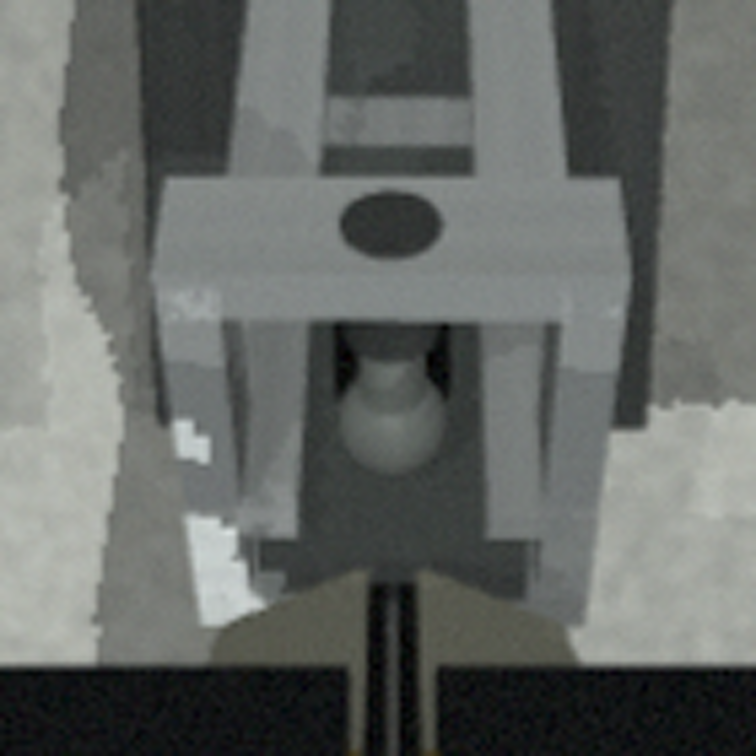

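Call:
{"name": "servo_tool", "arguments": {
  "targets": "0 0 0 0;0 0 0 0"
}}

```text
time: 38.0
tool_pos: [0.4963, 0.176, 0.1909]
tool_rot: [-3.13, 0.027, 0.194]
contact_force: [-0.2, 0.5, 0.3]
opening: 0.0004
```

```bash
python3 look.py w30 250,100,390,270
```

```text
38.05 [0.4963 0.176  0.1909] [-3.13    0.0265  0.1939] [-0.9 -1.4 -0.6] 0.0004233070936304188
nose in bed [39.99629329  0.44306877  7.43627177]
```

View pics/w30.png

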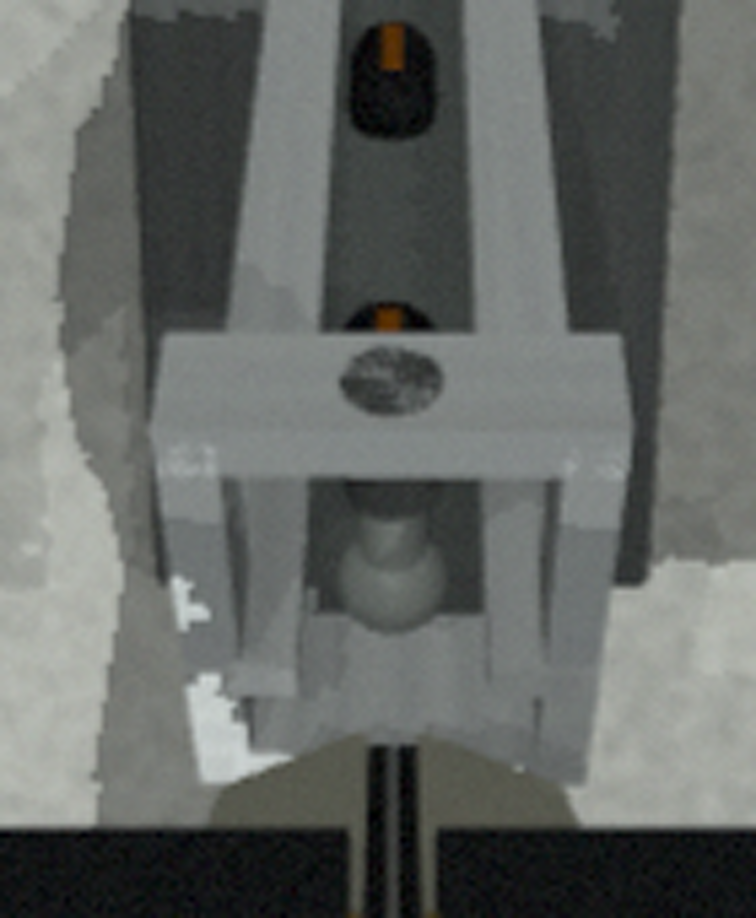

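Both pods show in the slot, one behind the other, with the second tail well inside the mouth. I'll retreat clear and check.

Call:
{"name": "servo_tool", "arguments": {
  "targets": "0 0 -15 0;0 0 -35 0;0 0 -30 0;-15 0 0 0;-15 0 0 0;0 0 0 0;0 0 0 0;0 0 0 0"
}}

```text
time: 39.05
tool_pos: [0.4664, 0.1692, 0.2756]
tool_rot: [-3.13, 0.028, 0.194]
contact_force: [-0.0, -0.2, 0.3]
opening: 0.0002
```

```bash
python3 - <<'E'
from fit import *
W=cams.read_camera("wrist");save(W,"w31",None,1.25);S=cams.read_camera("side");save(S,"s31",(230,120,430,360),3.2)
s=telemetry.observe();print(s["time"],s["tool_pos"].round(4),s["contact_force"].round(1))
R,t=bedT([.4983,.1772,.1948])
# predicted pod centres if first against stop: nose 165, second nose 93
for n in (165,93):
    P=np.array([(n-28,0,17.),(n-54,0,17.)])/1000; print(n,(proj(W,(R@P.T).T+t)*1.25).round(0).tolist())
save(W,"w31c",(270,0,370,130),6)
print([(q,[(round(r["score"],2),np.round(r["extent"],0).tolist()) for r in cams.cut_out(S,q)[:2]]) for q in("jar","mouse","slide_box")])
E
```

```text
39.15 [0.4665 0.1692 0.2756] [-0.7 -0.2  0.1]
165 [[404.0, 88.0], [404.0, 101.0]]
93 [[404.0, 129.0], [403.0, 148.0]]
[('jar', [(0.83, [376.0, 221.0, 13.0, 27.0])]), ('mouse', [(0.82, [383.0, 341.0, 51.0, 27.0]), (0.64, [334.0, 284.0, 60.0, 56.0])]), ('slide_box', [(0.8, [261.0, 182.0, 38.0, 25.0]), (0.73, [286.0, 188.0, 30.0, 48.0])])]
```

View pics/w31.png

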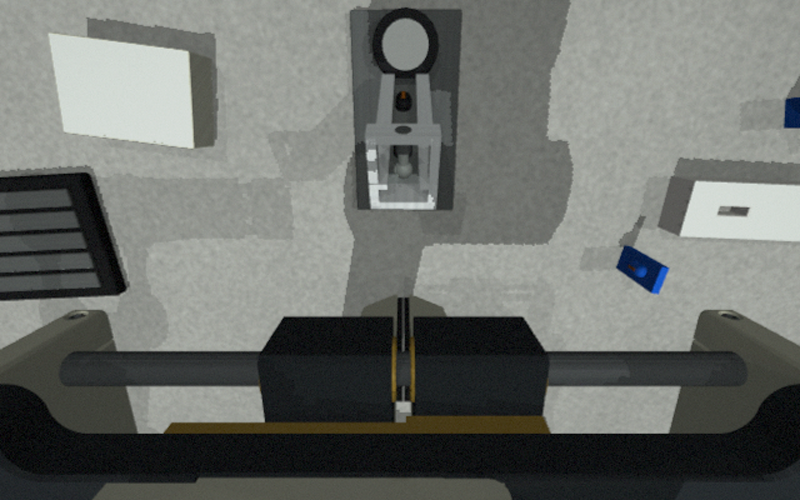

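View pics/s31.png

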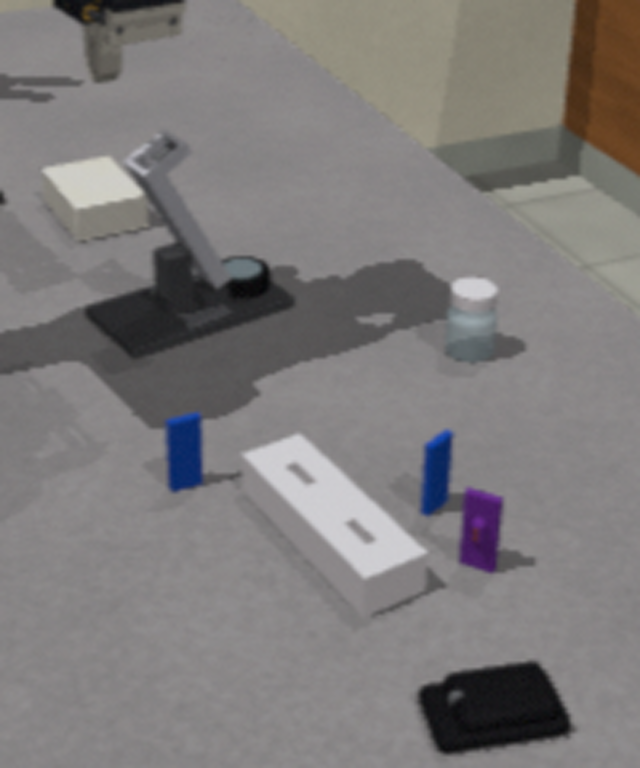

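```bash
python3 - <<'E'
from fit import *
W=np.load("w30.npy",allow_pickle=True).item(); R,t=bedT([.4983,.1772,.1948])
for n in (165,93):
    P=np.array([(n-28,0,17.),(n-54,0,8.),(n-72,0,8)])/1000; print(n,((proj(W,(R@P.T).T+t)-[250,100]+.4)*5.4).round(0).tolist())
E
```

```text
165 [[400.0, 4.0], [400.0, 142.0], [399.0, 210.0]]
93 [[397.0, 278.0], [396.0, 463.0], [395.0, 568.0]]
```

View pics/w31c.png

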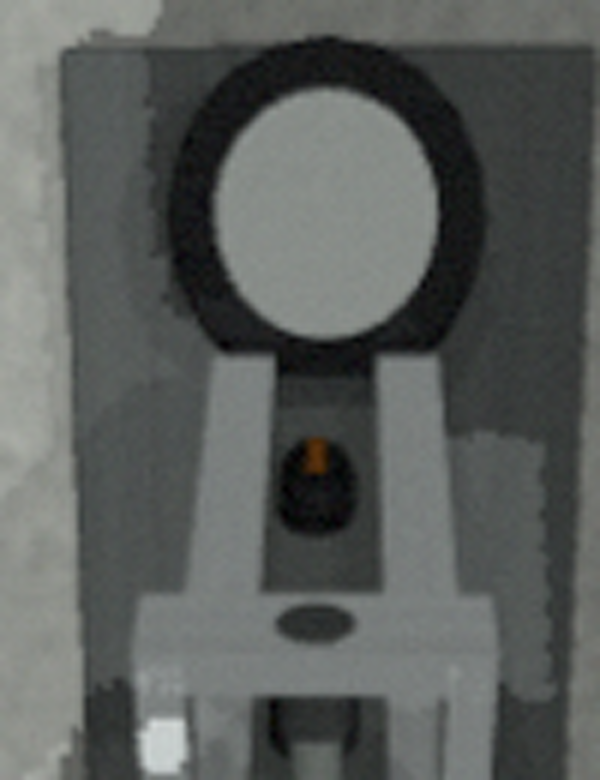

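Call:
{"name": "servo_tool", "arguments": {
  "targets": "25 0 0 0;30 0 0 0;10 0 0 0;0 0 0 0;0 0 0 0"
}}

```text
time: 39.92
tool_pos: [0.5308, 0.182, 0.2737]
tool_rot: [-3.13, 0.029, 0.194]
contact_force: [0.8, -0.3, 0.6]
opening: 0.0004
```

```bash
python3 - <<'E'
from fit import *
W=cams.read_camera("wrist");save(W,"w32",(260,60,390,210),5)
s=telemetry.observe();print(s["time"],s["tool_pos"].round(4),s["contact_force"].round(1))
R,t=bedT([.4983,.1772,.1948])
for n in (165,93):
    P=np.array([(n,0,8),(n-28,0,8.),(n-28,0,17.),(n-54,0,17.),(n-54,0,8.),(n-72,0,8),(n-72,0,0)])/1000; print(n,((proj(W,(R@P.T).T+t)-[260,60]+.4)*5).round(0).tolist())
E
```

```text
39.975 [0.5308 0.182  0.2738] [ 1.1 -0.5  0.3]
165 [[320.0, 321.0], [319.0, 387.0], [319.0, 355.0], [319.0, 422.0], [319.0, 454.0], [318.0, 505.0], [318.0, 533.0]]
93 [[318.0, 505.0], [317.0, 592.0], [317.0, 559.0], [316.0, 650.0], [316.0, 683.0], [315.0, 752.0], [316.0, 780.0]]
```

View pics/w32.png

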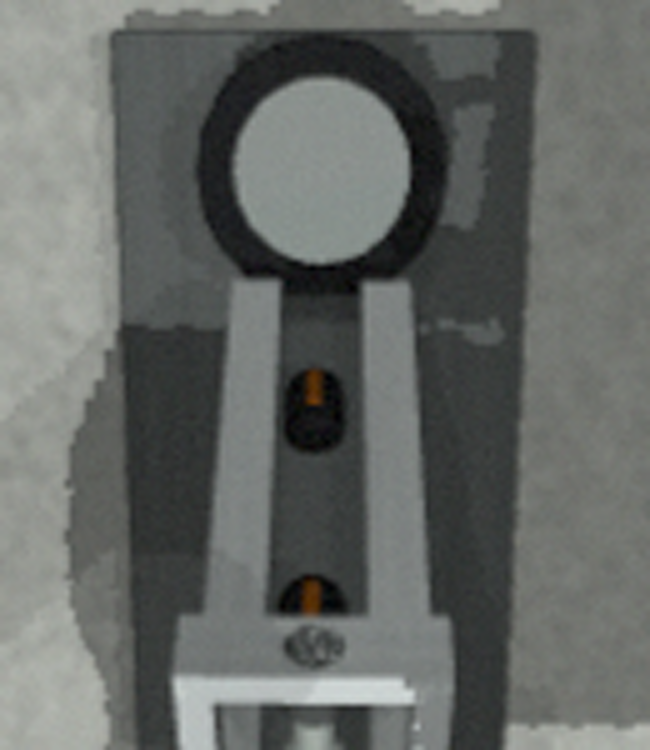

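```bash
python3 -c "
from cell import robot,telemetry
print(robot.hand_in()); print(telemetry.observe()['time'])"
```

```text
the job is handed in; nothing more can be done
None
the job is handed in; nothing more can be done
```

Both carriers are loaded in the chute, pods uppermost in the open slot. The first lies against the stop and the second right behind it. I handed the job in at about 40 s with the gripper clear.

**How each went in:** I gripped each carrier across its width, pivoted it about 28° against the stand slot's edge, and fed it into the mouth. I then pushed it past the ball with the closed fingertips until it slid down by itself.

**Last checks:**
- **Seating:** in the final wrist picture the first carrier's nose edge is at crop row 322, against 321 predicted for touching the stop. Its pod's tail end is at 453 against 454. The second pod sits the same small offset from its prediction as the first (14 and 13 px), so the two carriers are touching within what I can measure.
- **Surroundings:** in the last side picture the jar, mouse and box are within about 2 px of where they started. The blue and purple look-alikes were not touched and still stand in place.

**What disagreed or went wrong:**
- **Fingertips:** the camera put them about 7 mm behind the reported TCP, not 14 mm ahead. My first closing therefore landed on top of a tail, at about 11 N, and left that carrier leaning about 4°. I set it back in its slot, straightened it and regripped.
- **Facing:** both pods faced away from the robot, although the description said one would face it. No half turn was needed.
- **Tool tilt:** the tool drifted to about 1.6° of tilt by the second insertion, and that carrier still went in without contact force.

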